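# Make up two gift crates of preserves and tea at the bakery counter

### The arm

A 7-joint arm with a two-finger parallel gripper is mounted at the origin on the work surface; the furniture and walls round the work are solid. World frame = base frame: x ahead of the robot, y to its left, z up, the work surface at z = 0. Lengths are in mm, angles in rad, forces in N, time in s.
With the tool pointing down it reaches from about 425 to 925 mm from the base axis. Payload 6.8 kg.
Tool frame: the origin (TCP) lies at the very end of the fingers, on their centre line; the grasp point (between the pads) lies 19 mm behind it; z points along the fingers, y is the direction in which the jaws open and shut (so a half turn about z gives the same grasp; the last joint's range is limited). The gripper opens to 88 mm and grips with 3 to 60 N. Pads are 20 mm wide; open, the fingers measure 115 mm over their backs; the gripper's body (75 mm by 178 mm) begins 61 mm behind the grasp point.
Start: joints at [-1.457, 0.477, 0.022, 1.555, -0.011, 1.109, -0.083], TCP at [148.485, 658.484, 194.264] pointing down, gripper open.
Joint ranges: [-2.96, 2.96], [-0.34, 2.1], [-1.41, 1.46], [0.24, 2.44], [-1.37, 4.51], [0.17, 1.92], [-2.96, 2.96]. Speed limits (rad/s): [2.39, 2.39, 3.14, 3.14, 3.14, 3.14, 3.14].

### API

Orientations are given as [roll, pitch, yaw] about the fixed x, y, z axes, in that order (R = Rz(yaw) Ry(pitch) Rx(roll)).
In Python, from cell import ctrl, viewer, workorder gives the robot as it stands.
- The arm moves only by the tool carry_out, never from a script. Its argument "deltas" is a list of rows, each a list of 4 numbers: the shift along the tool's x, y, z in mm, then the turn about the tool's z in rad. A call has 1 to 8 rows; each row is the pose to reach, as a shift and turn from the pose commanded when the call began, along the tool's axes at that moment; what a row does not reach only later rows make up. A row lasts 1/8 s, in which the tool goes at most 62.5 mm and 10.7 degrees, less where a joint would pass 70% of its speed; a pose out of reach is approached as far as the arm can. A call with a gripper value outside its range is refused whole. "jaw" is the finger opening in mm, from 0 to 87.8, set as the call begins (left out, the last holds). The fingers move at their own pace and stop on an object; the grip force is fixed at half the most. Time passes only in rows, so rows that repeat a pose let the fingers close. It gives the time, the measured TCP pose, the force and the opening at its end, in the units of the state.
- ctrl.sense(): the state, without advancing time (a new reading comes with each control period).
- viewer.camera(name): name is "scene" or "top" or "wrist"; returns a dict with "img" (420x560x3 uint8, red, green, blue), "fx", "fy", "cx", "cy" (pixels), "R" (3x3) and "t" (3): a world point X has camera coordinates R X + t. Camera axes: x right, y down, z forward; pixel columns grow to the right and rows downward; lengths in mm; the calibration is good to about 2 mm. A picture is of the moment at which its call begins. There is no depth.
- workorder.finish_job(): hands the job in, once; it reports no verdict.
The state is a dict: "clock": time; "joint_pos": joint angles; "dq": joint speeds; "tau": joint torques, N m; "position": TCP position; "tcp_rot": TCP orientation; "force": force on the tool from outside, world axes, zero at the start; "torque": the same for the moment, N m; "opening": finger opening in mm.
Only numpy, scipy, OpenCV 4.12 (cv2) and the standard library are available. Lean on these libraries where they do the work, as an engineer would, in place of code of your own. Each camera call takes 0.05 s, during which the arm holds its last target.

### The job

Make up the two gift crates: the bare-wood one takes the red-lidded jam jar in its short bay and the green and the blue caddy side by side in its long bay, slid along until their broad flat faces lie full against each other, edges in line and no gap, so that they cannot knock together on the way home. The white crate takes the gold-lidded honey and the white-lidded lemon curd, one in each bay, either way round. Set everything down upright on the crate floors rather than dropping it, and leave the shaker, the bell and the price card by the croissant basket where they stand.

Things in the scene. Friction and masses are not known exactly. Their poses are not given: they have to be found in the camera images.
- pine_crate: Bare-wood gift crate, fixed, open on top. Outside 98 mm (x) by 224 mm (y, the long way), walls 8 mm thick and 45 mm high, floor 8 mm up. A 6 mm divider 42 mm high splits it along y: long bay from y=-104 to +18 mm, short bay from y=+24 to +104 mm; both 82 mm wide in x (-41 to +41). Origin: centre of the underside.
- white_crate: White-painted gift crate, fixed, open on top. Outside 98 mm (x) by 182 mm (y, the long way), walls 8 mm thick and 45 mm high, floor 8 mm up. A 6 mm divider 42 mm high at the middle leaves two equal bays 80 mm long, centred at y=-43 and y=+43 mm, 82 mm wide in x. Origin: centre of the underside.
- green_caddy: Green painted flat-sided tea caddy, upright on the counter: 64 mm along its x, 48 mm along its y, flat top at 92 mm, with a round bare-steel lid 41 mm across and 10 mm high on it. The broad faces (64 x 92) look along y; cream labels on the narrow ones. Same when turned half round; about 0.2 kg. Origin: centre of underside, z up.
- blue_caddy: Blue painted flat-sided tea caddy, upright on the counter: 64 mm along its x, 48 mm along its y, flat top at 92 mm, with a round bare-steel lid 41 mm across and 10 mm high on it. The broad faces (64 x 92) look along y; cream labels on the narrow ones. Same when turned half round; about 0.2 kg. Origin: centre of underside, z up.
- jam_jar: Glass jar of dark red jam with a red screw lid and a paper label. Straight glass 62 mm across from 3 to 72 mm up, lid 58 mm across and level at 95 mm; about 0.3 kg. Stands upright loose on the counter. Origin: centre of its underside, z up.
- honey_jar: Glass jar of amber honey with a gold screw lid and a paper label. Straight glass 62 mm across from 3 to 72 mm up, lid 58 mm across and level at 95 mm; about 0.3 kg. Stands upright loose on the counter. Origin: centre of its underside, z up.
- curd_jar: Glass jar of yellow lemon curd with a white screw lid and a paper label. Straight glass 62 mm across from 3 to 72 mm up, lid 58 mm across and level at 95 mm; about 0.3 kg. Stands upright loose on the counter. Origin: centre of its underside, z up.
- sugar_shaker: Bystander: sugar shaker with a grey top, 44 mm across, 90 mm high, loose. Origin: centre of the underside.
- price_card: Bystander: cream price card 100 mm wide, 70 mm high in a small wooden block, loose, beside the croissant basket. Origin: centre of the underside.
- desk_bell: Bystander: brass counter bell on a black foot, 84 mm across, 61 mm high, loose. Origin: centre of the underside.

How it is judged:
By the outcome, as a careful person would: the job done as asked, in the order asked, and still so for the second after the job is handed in, with the robot touching nothing.
It also fails if it takes over 120 s, if anything falls off the work surface, if the arm or the gripper's body presses on something with over 40 N, if the wrist force passes 120 N, or if a joint passes its speed limit or range.

## Working session

There is one attempt and no reset: what is moved stays moved. The work goes in short steps, Python scripts to look and compute and a tool call to move; the robot and the scene stay as the last step left them, time stands still between calls to the robot, and variables do not carry over. Pictures are saved under pics/ and viewed, and the job is handed in when it is done.

Besides the shell and the picture viewer there is one more tool, called after "Emit:" by a JSON object that holds its "api" and its "payload", one argument or row to a line. carry_out: Moves the arm, as the interface text tells. Its arguments: {"type":"object","properties":{"deltas":{"type":"array","items":{"type":"array","items":{"type":"number"}}},"jaw":{"type":"number"}},"required":["deltas"]}

```bash
mkdir -p pics; ls; python3 - <<'E'
from cell import ctrl, viewer, workorder
import cv2,json
print(ctrl.sense())
for n in ["scene","top","wrist"]:
    c=viewer.camera(n); cv2.imwrite(f"pics/{n}0.png",c["img"][:,:,::-1])
    print(n,c["fx"],c["fy"],c["cx"],c["cy"],c["R"],c["t"])
E
```

```text
pics
{'clock': 0.0, 'joint_pos': array([-1.45715145,  0.4778021 ,  0.02233723,  1.55642975, -0.01148278,
        1.10931129, -0.08313032]), 'dq': array([ 3.51781348e-04, -4.24690220e-05,  1.24576754e-04, -1.88265353e-03,
        3.15466930e-05,  8.59557285e-04, -8.40449108e-05]), 'tau': array([ 1.04512226e-03, -5.82857859e+01,  1.53519105e+00, -2.72596747e+01,
       -5.43492276e-02,  1.72137382e-02,  1.61422004e-04]), 'position': array([148.3334316 , 657.83156176, 193.289565  ]), 'tcp_rot': array([-3.13977655e+00,  1.49727424e-04,  2.91984932e+00]), 'force': array([-0.14910408,  1.27095049,  0.16481403]), 'torque': array([-0.02466235,  0.02597426, -0.01210516]), 'opening': 87.63411911003907}
scene 516.2932887606486 516.2932887606486 276.79022886753324 209.70311814377212 [[ 0.46758791 -0.88387619 -0.01115478]
 [-0.56069959 -0.28681822 -0.7767569 ]
 [ 0.68335753  0.36945662 -0.62970175]] [-254.35274673  355.38515891 1311.75287084]
top 499.75184213772997 499.75184213772997 277.9162222724236 208.79458735381917 [[ 0.15181525 -0.98839948  0.0043133 ]
 [-0.8825013  -0.13751231 -0.44975751]
 [ 0.44513322  0.06447356 -0.89314029]] [ -44.50786001  528.9630747  1371.58397308]
wrist 354.87748017417783 354.87748017417783 277.1146819425263 213.70722864463096 [[ 0.2193275   0.97564947 -0.00188615]
 [ 0.94489595 -0.2119317   0.24951273]
 [ 0.24303723 -0.05650722 -0.96836968]] [-674.48863328  -31.37066148  389.26203087]
```

View pics/top0.png

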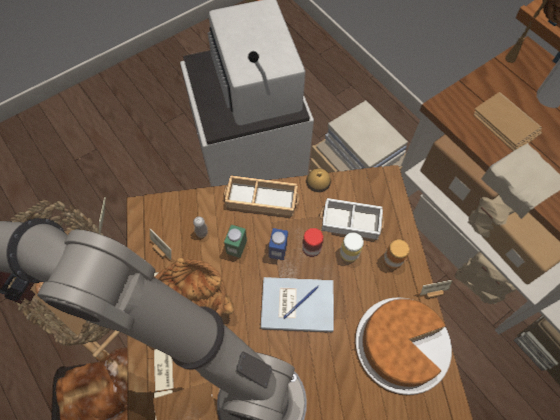

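View pics/scene0.png

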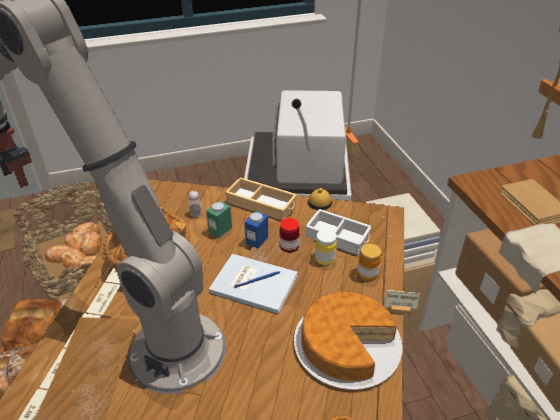

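View pics/wrist0.png

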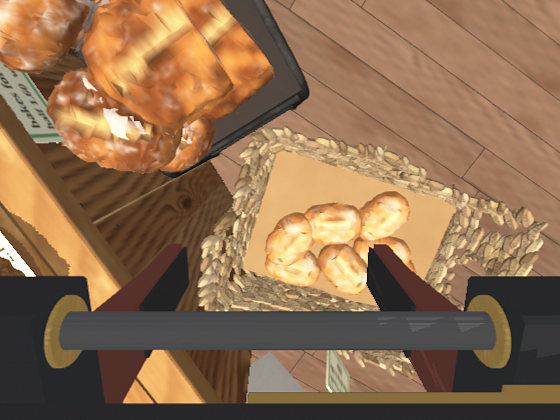

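The top view shows the pine crate at about (262,196), the white crate at (352,218), the shaker at (200,227), the price card at (160,245) and the bell at (319,180). The green caddy is at (235,241), the blue one at (278,243), jam at (313,240), curd at (352,247) and honey at (398,254). The arm is out to the left, over the floor.

```bash
cat > h.py <<'E'
import numpy as np, cv2
from cell import ctrl, viewer, workorder
def ray(c,u,v,z):
    R=np.array(c["R"]);t=np.array(c["t"]);o=-R.T@t
    d=R.T@np.array([(u-c["cx"])/c["fx"],(v-c["cy"])/c["fy"],1])
    return (o+d*(z-o[2])/d[2])
def proj(c,X):
    p=np.array(c["R"])@np.array(X)+np.array(c["t"])
    return p[0]/p[2]*c["fx"]+c["cx"],p[1]/p[2]*c["fy"]+c["cy"]
def cam(n,name=None):
    c=viewer.camera(n)
    if name: cv2.imwrite(f"pics/{name}.png",c["img"][:,:,::-1])
    return c
E
python3 - <<'E'
from h import *
np.set_printoptions(precision=1,suppress=True)
c=cam("top")
for n,u,v,z in [("jam",313,235,95),("curd",353,241,95),("honey",399,247,95),("green",235,234,102),("blue",278,237,102),("shaker",199,221,90),("bell",319,173,61)]:
    print(n,ray(c,u,v,z))
im=c["img"][160:290,140:440][:,:,::-1]
# 300x130 -> scaled
cv2.imwrite("pics/topcrop.png",cv2.resize(im[:, :200],None,fx=4,fy=4,interpolation=cv2.INTER_CUBIC))
cv2.imwrite("pics/topcrop2.png",cv2.resize(im[:, 140:],None,fx=4,fy=4,interpolation=cv2.INTER_CUBIC))
E
```

```text
jam [474.4 -77.8  95. ]
curd [ 473.3 -197.6   95. ]
honey [ 475.  -333.6   95. ]
green [438.8 151.9 102. ]
blue [448.9  24.1 102. ]
shaker [469.5 269.9  90. ]
bell [711.6 -71.   61. ]
```

View pics/topcrop.png

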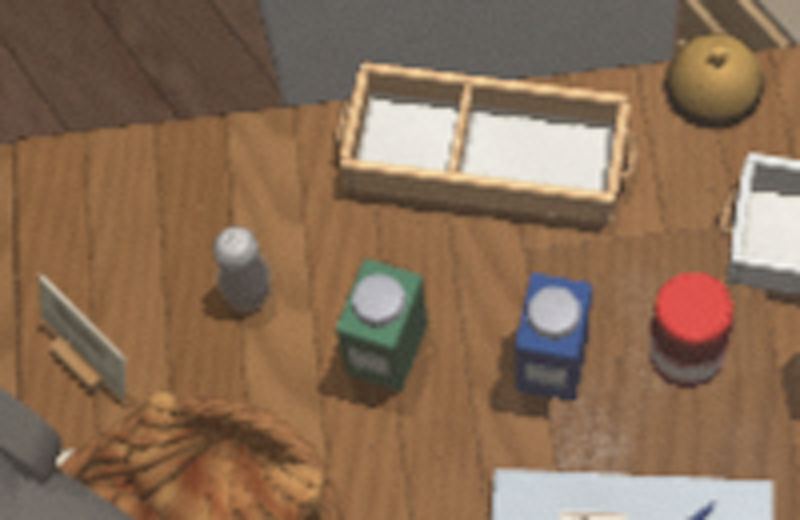

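View pics/topcrop2.png

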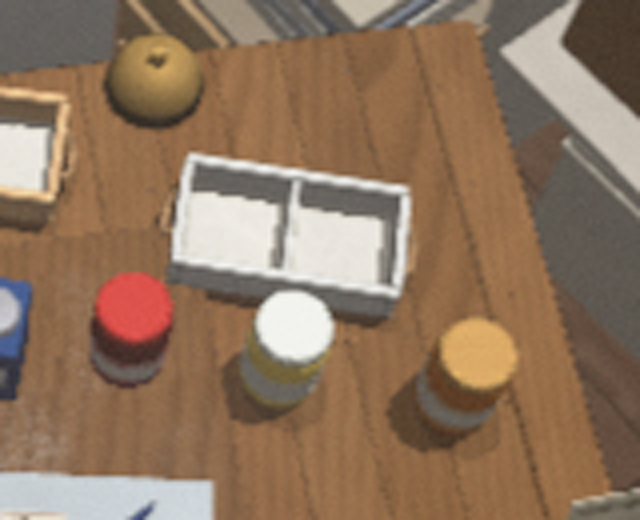

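```bash
python3 - <<'E'
from h import *
np.set_printoptions(precision=1,suppress=True)
c=cam("top")
for n,off,pts in [("pine",(140,160),[(363,66),(630,97),(612,199),(340,172)]),("white",(280,160),[(193,156),(409,187),(397,288),(175,265)])]:
    P=np.array([ray(c,off[0]+u/4,off[1]+v/4,45) for u,v in pts]); print(n,P,P.mean(0))
    print([np.linalg.norm(P[i]-P[(i+1)%4]) for i in range(4)], [np.degrees(np.arctan2(*(P[i]-P[j])[[1,0]])) for i,j in ((0,1),(3,2),(0,3),(1,2))])
w=cam("wrist"); R=np.array(w["R"]); p=-R.T@w["t"]; s=ctrl.sense()
from scipy.spatial.transform import Rotation as Ro
T=Ro.from_euler("xyz",s["tcp_rot"]).as_matrix()
print("cam in tool",T.T@(p-s["position"]), "axes in tool",T.T@R.T)
for n,u,v in [("green top",[365,262],0),]: pass
for n,pts in [("green",[(365,262),(425,276),(398,333),(339,318)]),("blue",[(533,275),(591,282),(583,345),(518,337)])]:
    P=np.array([ray(c,140+u/4,160+v/4,92) for u,v in pts]);print(n,P,P.mean(0),[np.linalg.norm(P[i]-P[(i+1)%4]) for i in range(4)],[np.degrees(np.arctan2(*(P[i]-P[j])[[1,0]])) for i,j in ((0,1),(3,2),(0,3),(1,2))])
E
```

```text
pine [[663.3 213.7  45. ]
 [668.1  -6.8  45. ]
 [573.8  -5.1  45. ]
 [564.3 212.8  45. ]] [617.4 103.7  45. ]
[np.float64(220.5060533578176), np.float64(94.32728030906169), np.float64(218.19449939476252), np.float64(99.01921011633452)] [np.float64(91.2614252883138), np.float64(92.5102940967769), np.float64(0.48622854299715984), np.float64(-0.9884383163399588)]
white [[ 629.5 -111.6   45. ]
 [ 628.2 -284.7   45. ]
 [ 538.5 -280.7   45. ]
 [ 531.5 -108.    45. ]] [ 581.9 -196.3   45. ]
[np.float64(173.11881457975983), np.float64(89.8148021179212), np.float64(172.81630052359924), np.float64(98.0397345614414)] [np.float64(89.57876939488958), np.float64(92.31375221604961), np.float64(-2.100272843485616), np.float64(-2.5728379102869)]
cam in tool [  67.2    0.4 -190. ] axes in tool [[ 0.  -1.  -0.2]
 [ 1.   0.  -0. ]
 [ 0.  -0.2  1. ]]
green [[468.9 170.   92. ]
 [464.4 123.1  92. ]
 [415.7 134.6  92. ]
 [420.8 180.2  92. ]] [442.4 152.   92. ] [np.float64(47.04135867911876), np.float64(50.06610042246258), np.float64(45.92694894270601), np.float64(49.136877571373276)] [np.float64(84.57219525435515), np.float64(83.58028932531907), np.float64(-12.034829223546232), np.float64(-13.204910686167532)]
blue [[477.7  43.   92. ]
 [478.7  -1.   92. ]
 [427.2  -2.5  92. ]
 [426.2  46.1  92. ]] [452.5  21.4  92. ] [np.float64(43.984677693265226), np.float64(51.4944122163373), np.float64(48.56287362521812), np.float64(51.639266529017156)] [np.float64(91.30078171439548), np.float64(91.26212885512075), np.float64(-3.4635685333833854), np.float64(1.6224988616459124)]
```

Emit:
{"api": "carry_out", "payload": {
  "deltas": [
    [0,0,-60,0],
    [-60,-30,-120,0.15],
    [-105,-75,-136,0.33],
    [-150,-120,-136,0.5],
    [-190,-165,-136,0.68],
    [-235,-210,-136,0.85],
    [-280,-255,-136,1.02],
    [-320,-300,-136,1.2]
  ]
}}

```text
clock: 1.3
position: [383.2, 314.9, 330.5]
tcp_rot: [3.141, -0.001, 1.714]
force: [0.3, -0.4, -0.2]
opening: 87.6
```

Emit:
{"api": "carry_out", "payload": {
  "deltas": [
    [-55,15,0,0.1],
    [-110,30,0,0.15],
    [-165,45,0,0.15],
    [-210,60,0,0.15],
    [-248,70,0,0.15],
    [-248,70,0,0.15],
    [-248,70,0,0.15]
  ]
}}

```text
clock: 2.17
position: [488.0, 82.8, 330.1]
tcp_rot: [-3.141, -0.0, 1.57]
force: [-0.3, -0.7, -0.0]
opening: 87.4
```

```bash
python3 - <<'E'
from h import *
s=ctrl.sense();print(s["position"],s["tcp_rot"],s["joint_pos"],s["clock"])
c=cam("wrist","w1"); import pickle; pickle.dump(c,open("w1.pkl","wb"))
E
```

```text
[488.00663708  82.78974104 330.11902323] [-3.14120607e+00 -4.30184550e-04  1.57046303e+00] [-0.88882954  0.05096502  0.63254786  1.81941701 -0.03196559  1.28146301
 -0.2481032 ] 2.175
```

View pics/w1.png

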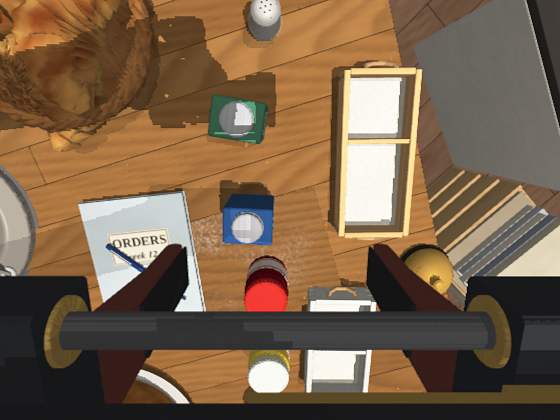

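The wrist view shows the pine crate rim from about (340,68) to (415,235), the green caddy at (238,119), the blue one at (248,220), jam at (266,293), curd at (269,375) and the white crate at (338,345). I'll zoom in for corners.

```bash
python3 - <<'E'
from h import *
im=cv2.imread("pics/w1.png")
cv2.imwrite("pics/z1.png",cv2.resize(im[85:255,195:290],None,fx=3.5,fy=3.5,interpolation=cv2.INTER_CUBIC))
cv2.imwrite("pics/z2.png",cv2.resize(im[50:250,320:440],None,fx=3,fy=3,interpolation=cv2.INTER_CUBIC))
E
```

```text
(no output)
```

View pics/z1.png

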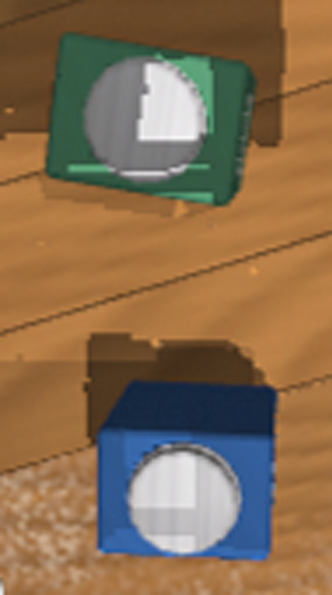

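View pics/z2.png

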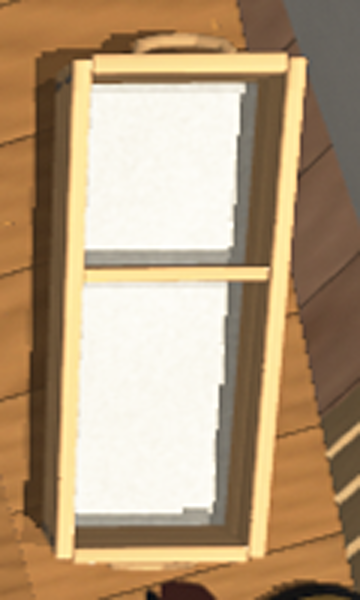

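```bash
cat >> h.py <<'E'
def quad(c,pts,z,off=(0,0),s=1.):
    P=np.array([ray(c,off[0]+u/s,off[1]+v/s,z) for u,v in pts])
    print(P.mean(0).round(1), "len",[round(float(np.linalg.norm(P[i]-P[(i+1)%4])),1) for i in range(4)],"ang",[round(float(np.degrees(np.arctan2(*(P[i]-P[j])[[1,0]]))),1) for i,j in ((1,0),(2,3),(0,3),(1,2))])
    return P
E
python3 - <<'E'
from h import *
import pickle; c=pickle.load(open("w1.pkl","rb"))
quad(c,[(75,60),(305,58),(262,556),(55,556)],45,(320,50),3)
quad(c,[(62,35),(253,66),(237,205),(48,177)],92,(195,85),3.5)
quad(c,[(98,430),(273,432),(272,558),(98,552)],92,(195,85),3.5)
# lids via circles
for n,x,y in [("green",(84,209),(55,180)),("blue",(128,240),(448,553))]:
    print(n,ray(c,195+sum(x)/7,85+sum(y)/7,102).round(1))
print("jam",ray(c,266,296,95))
E
```

```text
[622.2 105.9  45. ] len [95.9, 217.9, 96.9, 217.2] ang [0.5, 0.0, 90.3, 90.6]
[442.8 153.6  92. ] len [63.3, 45.4, 64.3, 46.0] ang [-8.8, -8.3, 81.5, 82.8]
[451.9  24.4  92. ] len [62.1, 47.2, 63.3, 45.7] ang [-0.6, -2.0, 87.8, 89.4]
green [442.7 154.9 102. ]
blue [452.3  24.9 102. ]
jam [473.99800569 -70.61874636  95.        ]
```

Emit:
{"api": "carry_out", "payload": {
  "deltas": [
    [-55,0,0,0],
    [-110,0,0,0],
    [-165,0,0,0],
    [-220,0,0,0],
    [-270,0,0,0],
    [-300,0,0,0],
    [-300,0,0,0]
  ]
}}

```text
clock: 3.1
position: [487.8, -219.1, 330.1]
tcp_rot: [-3.141, 0.001, 1.567]
force: [0.5, -0.0, -0.1]
opening: 87.8
```

```bash
python3 - <<'E'
from h import *
s=ctrl.sense();print(s["position"],s["tcp_rot"],s["joint_pos"],s["clock"])
c=cam("wrist","w2"); import pickle; pickle.dump(c,open("w2.pkl","wb"))
E
```

```text
[ 487.83867587 -219.08456342  330.14520283] [-3.14122344e+00  7.12706650e-04  1.56745909e+00] [-0.47679593  0.17194053  0.91466639  1.74872147 -0.14073079  1.29002308
  0.46658015] 3.1
```

View pics/w2.png

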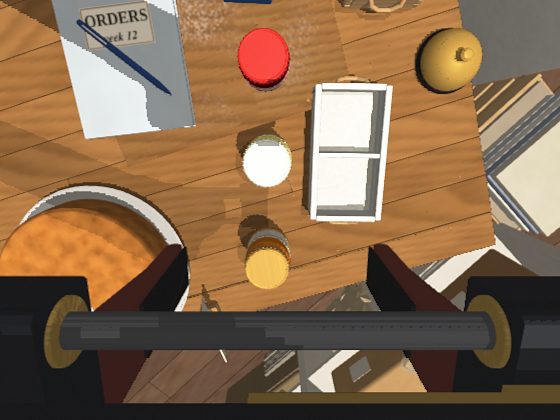

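Wrist view two shows the jam lid at (264,57), curd at (267,162), honey at (267,268), the white crate rim from (313,85) to (390,218), and the bell at (450,60).

```bash
python3 - <<'E'
from h import *
import pickle; c=pickle.load(open("w2.pkl","rb"))
im=c["img"]; hsv=cv2.cvtColor(im,cv2.COLOR_RGB2HSV)
H,S,V=[hsv[:,:,i].astype(int) for i in range(3)]
def blob(m,box,n):
    x0,y0,x1,y1=box; mm=np.zeros(m.shape,np.uint8); mm[y0:y1,x0:x1]=m[y0:y1,x0:x1]*255
    mm=cv2.morphologyEx(mm,cv2.MORPH_OPEN,np.ones((3,3)))
    ct=max(cv2.findContours(mm,0,2)[0],key=cv2.contourArea); (u,v),r=cv2.minEnclosingCircle(ct)
    x,y,w,h=cv2.boundingRect(ct)
    print(n,u,v,r,(x,y,w,h),ray(c,x+w/2,y+h/2,95).round(1)); 
blob((S>200)&(V>180)&((H<8)|(H>172)),(230,20,300,90),"jam")
blob((S<40)&(V>200),(236,130,296,195),"curd")
blob((V>175)&(H>15)&(H<30)&(S>90),(240,240,295,295),"honey")
cv2.imwrite("pics/z3.png",cv2.resize(im[70:230,235:400][:,:,::-1],None,fx=3.5,fy=3.5,interpolation=cv2.INTER_CUBIC))
E
```

```text
jam 263.0 81.0 1.414313554763794 (262, 80, 3, 3) [ 473.3 -106.7   95. ]
curd 266.49774169921875 162.4227294921875 23.997516632080078 (244, 144, 47, 43) [ 476.9 -201.3   95. ]
honey 266.8048400878906 269.1304931640625 21.99295997619629 (245, 249, 44, 41) [ 475.  -335.2   95. ]
```

View pics/z3.png

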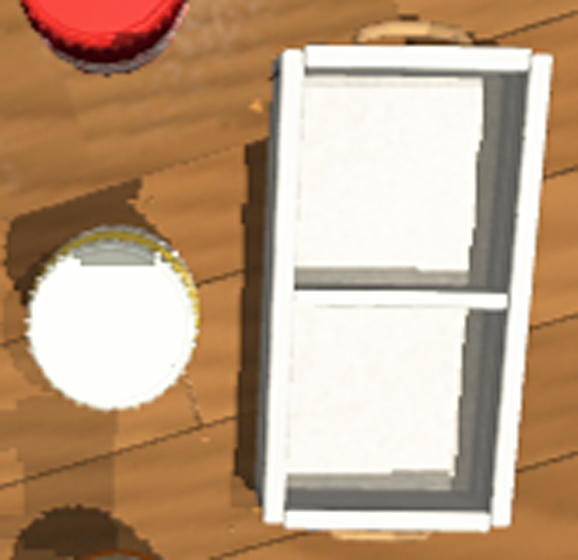

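```bash
python3 - <<'E'
from h import *
import pickle; c=pickle.load(open("w2.pkl","rb"))
P=quad(c,[(280,47),(553,54),(511,528),(262,523)],45,(235,70),3.5); print(P.round(1))
im=c["img"]; hsv=cv2.cvtColor(im,cv2.COLOR_RGB2HSV); H,S,V=[hsv[:,:,i].astype(int) for i in range(3)]
m=((S>200)&(V>190)&((H<8)|(H>172))); ys,xs=np.nonzero(m[20:95,225:305]); print(xs.min()+225,xs.max()+226,ys.min()+20,ys.max()+21)
print("jam",ray(c,264,55,95).round(1))
print("bell",ray(c,450,58,30).round(1))
E
```

```text
[ 584.4 -194.3   45. ] len [98.7, 177.8, 98.9, 178.2] ang [-1.5, -1.3, 89.1, 89.2]
[[ 536.5 -104.    45. ]
 [ 635.1 -106.6   45. ]
 [ 632.5 -284.4   45. ]
 [ 533.6 -282.2   45. ]]
238 289 28 83
jam [474.2 -79.   95. ]
bell [710.1 -72.3  30. ]
```

Emit:
{"api": "carry_out", "payload": {
  "deltas": [
    [55,-7,0,0],
    [110,-14,0,0],
    [143,-14,40,0],
    [143,-14,95,0],
    [143,-14,150,0],
    [143,-14,180,0],
    [143,-14,180,0]
  ],
  "jaw": 87.8
}}

```text
clock: 4.03
position: [472.4, -72.8, 148.5]
tcp_rot: [-3.137, 0.0, 1.573]
force: [0.9, -0.2, 0.5]
opening: 87.5
```

```bash
python3 - <<'E'
from h import *
s=ctrl.sense();print(s["position"],s["tcp_rot"],s["joint_pos"],s["clock"])
c=cam("wrist","w3"); cam("scene","s3")
E
```

```text
[472.41492257 -72.81368847 148.53559705] [-3.13662891e+00  2.51430500e-04  1.57290505e+00] [-0.64251761  0.26192042  0.78669576  2.09589621 -0.23943832  0.87783124
  0.28455219] 4.025
```

View pics/w3.png

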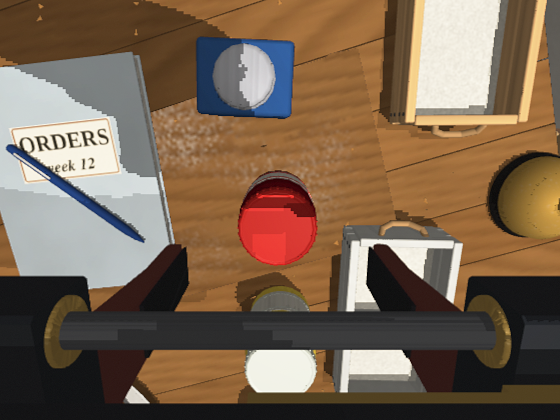

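View pics/s3.png

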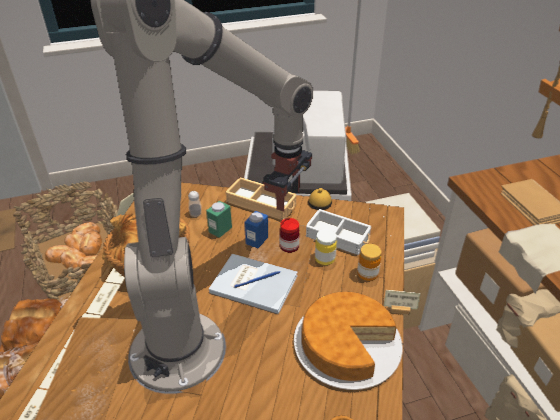

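```bash
python3 - <<'E'
from h import *
c=cam("wrist")
print("jam",ray(c,278,226,95).round(1),ray(c,239,226,95).round(1),ray(c,317,226,95).round(1),ray(c,278,266,95).round(1))
quad(c,[(197,40),(294,43),(291,117),(197,108)],92)
E
```

```text
jam [476.3 -78.3  95. ] [448.1 -78.3  95. ] [504.5 -78.3  95. ] [ 476.4 -109.3   95. ]
[454.2  22.7  92. ] len [62.5, 46.1, 63.6, 42.1] ang [-1.5, -5.2, 86.9, 88.3]
```

Emit:
{"api": "carry_out", "payload": {
  "deltas": [
    [-6,4,20,0],
    [-6,4,60,0],
    [-6,4,90,0],
    [-6,4,103,0],
    [-6,4,103,0]
  ]
}}

```text
clock: 4.8
position: [478.8, -80.8, 47.8]
tcp_rot: [3.141, -0.0, 1.57]
force: [0.0, -0.3, 0.1]
opening: 87.8
```

Emit:
{"api": "carry_out", "payload": {
  "deltas": [
    [0,0,0,0],
    [0,0,0,0],
    [0,0,0,0],
    [0,0,0,0],
    [0,0,0,0]
  ],
  "jaw": 50
}}

```text
clock: 5.42
position: [477.2, -81.0, 47.4]
tcp_rot: [-3.14, -0.001, 1.569]
force: [-6.5, -0.0, 9.8]
opening: 56.9
```

```bash
python3 - <<'E'
from h import *
s=ctrl.sense();print(s["position"],s["force"],s["opening"],s["clock"])
c=cam("wrist","w4"); c=cam("scene"); cv2.imwrite("pics/s4.png",cv2.resize(c["img"][180:300,180:400][:,:,::-1],None,fx=3,fy=3))
E
```

```text
[477.17438067 -80.96745551  47.44747278] [-6.49191193 -0.01272813  9.80646835] 56.94230413964791 5.425
```

View pics/w4.png

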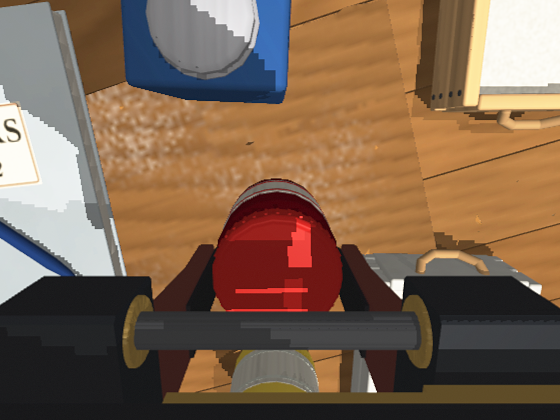

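View pics/s4.png

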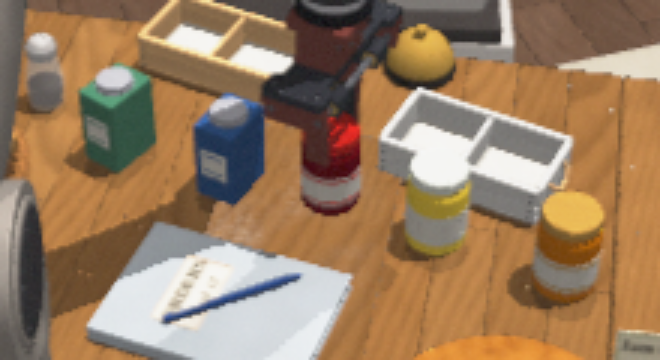

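```bash
python3 - <<'E'
from h import *
c=cam("wrist")
s=ctrl.sense(); print(s["opening"],s["force"],s["clock"])
for u,v in [(214,262),(343,262),(278,205),(278,320)]: print(ray(c,u,v,95).round(1))
for z in (95,66,47): print(z,[round(float(a)) for a in proj(c,[477,-81,z])],[round(float(a)) for a in proj(c,[477-29,-81,z])])
cv2.imwrite("pics/z5.png",cv2.resize(c["img"][170:330,180:380][:,:,::-1],None,fx=4,fy=3.7))
E
```

```text
57.14982375229124 [-5.37621191  0.19833366  9.17606178] 5.575
[450.9 -71.   95. ]
[506.4 -71.   95. ]
[478.5 -45.9  95. ]
[478.5 -98.9  95. ]
95 [275, 283] [208, 283]
66 [275, 259] [219, 259]
47 [275, 246] [224, 246]
```

View pics/z5.png

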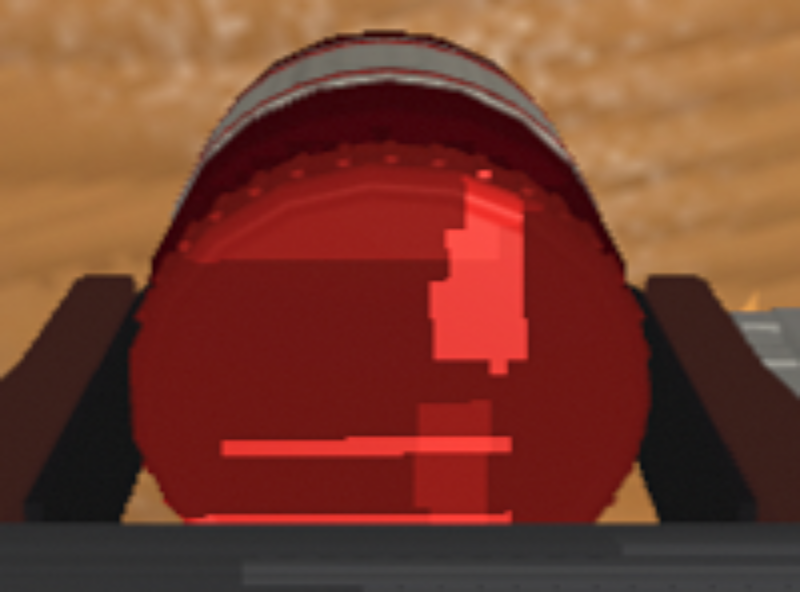

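Emit:
{"api": "carry_out", "payload": {
  "deltas": [
    [0,0,-8,0],
    [0,0,-25,0],
    [0,0,-40,0],
    [0,0,-40,0]
  ],
  "jaw": 45
}}

```text
clock: 6.08
position: [479.6, -80.9, 88.8]
tcp_rot: [3.138, -0.0, 1.57]
force: [0.8, 0.5, -3.7]
opening: 57.5
```

```bash
python3 - <<'E'
from h import *
s=ctrl.sense();print(s["position"],s["tcp_rot"],s["force"],s["opening"],s["clock"])
c=cam("wrist","w5"); c=cam("scene"); cv2.imwrite("pics/s5.png",cv2.resize(c["img"][150:300,180:400][:,:,::-1],None,fx=3,fy=3))
E
```

```text
[479.5784775  -80.9212942   88.77150508] [ 3.13816670e+00 -4.49420014e-04  1.57008628e+00] [ 0.78083327  0.52537344 -3.70118292] 57.48061256612492 6.075
```

View pics/w5.png

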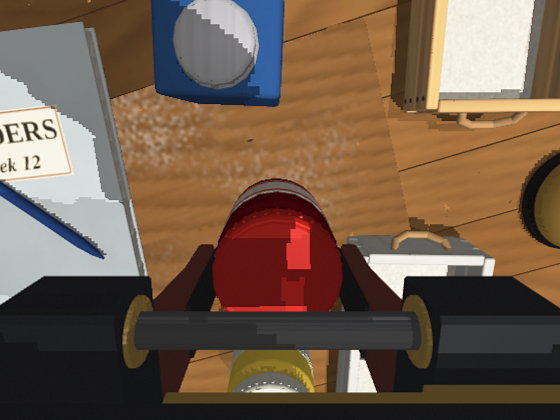

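View pics/s5.png

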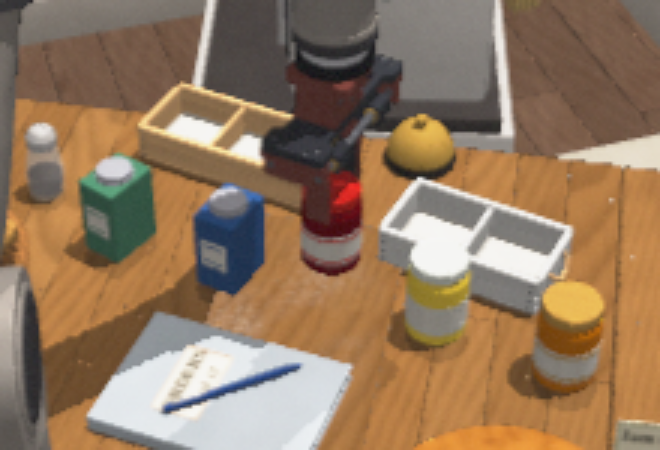

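The jar is off the counter and upright in the grip. Next I'll carry it to the pine crate's short bay.

Emit:
{"api": "carry_out", "payload": {
  "deltas": [
    [0,0,-50,0],
    [45,35,-80,0],
    [95,65,-80,0],
    [145,95,-80,0],
    [190,125,-80,0],
    [235,142,-80,0],
    [247,142,-80,0],
    [247,142,-80,0]
  ]
}}

```text
clock: 7.18
position: [619.6, 166.3, 166.1]
tcp_rot: [-3.14, 0.001, 1.571]
force: [-0.7, -1.0, -3.1]
opening: 57.2
```

```bash
python3 - <<'E'
from h import *
s=ctrl.sense();print(s["position"],s["tcp_rot"],s["force"],s["opening"],s["clock"])
c=cam("wrist","w6"); c=cam("top"); cv2.imwrite("pics/t6.png",cv2.resize(c["img"][130:290,180:400][:,:,::-1],None,fx=3.5,fy=3.5))
E
```

```text
[619.56765979 166.34241408 166.08582356] [-3.13971449e+00  9.97822959e-04  1.57144937e+00] [-0.72607899 -0.99496277 -3.11966118] 57.193333462392204 7.175
```

View pics/w6.png

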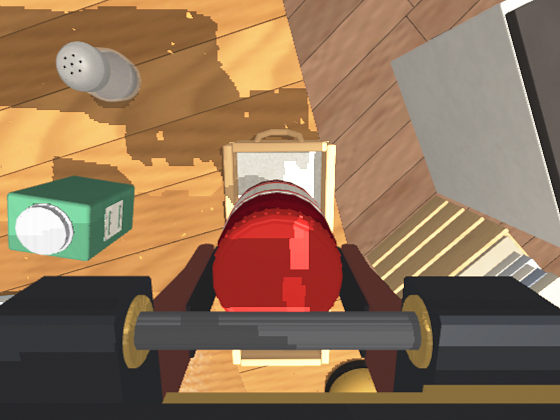

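View pics/t6.png

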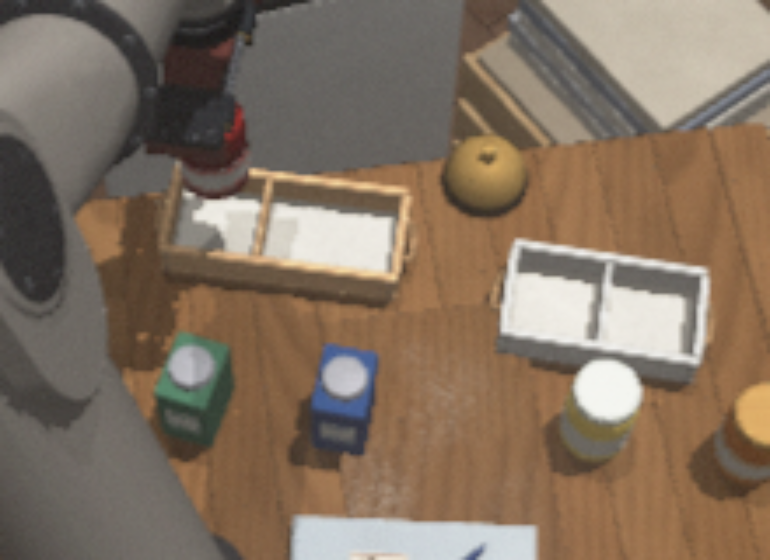

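```bash
python3 - <<'E'
from h import *
im=cv2.imread("pics/w6.png"); cv2.imwrite("pics/z6.png",cv2.resize(im[125:375,210:350],None,fx=4,fy=2.4,interpolation=cv2.INTER_CUBIC))
c=cam("wrist")
for p in [(223,143),(336,143),(233,364),(328,362)]: print(ray(c,*p,45).round(1))
print(proj(c,[622,218,45]))
E
```

```text
[573.9 214.4  45. ]
[671.4 214.2  45. ]
[575.1  -7.2  45. ]
[671.9  -4.9  45. ]
(np.float64(278.7184532783977), np.float64(138.63535592295761))
```

View pics/z6.png

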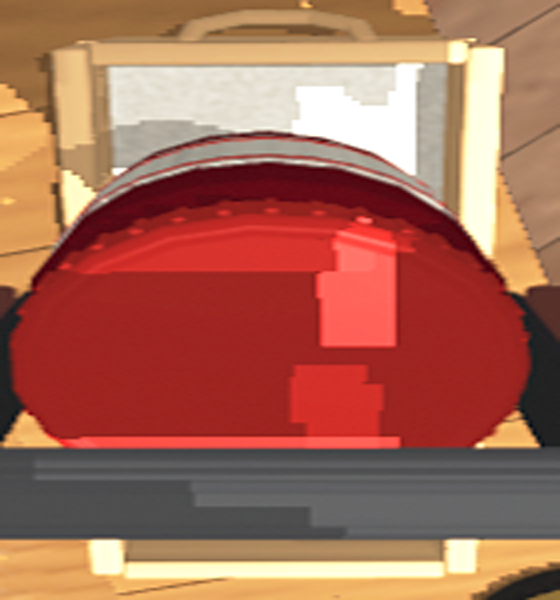

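Emit:
{"api": "carry_out", "payload": {
  "deltas": [
    [-1,3,15,0],
    [-1,3,50,0],
    [-1,3,80,0],
    [-1,3,98,0],
    [-1,3,105,0],
    [-1,3,108,0],
    [-1,3,108,0]
  ]
}}

```text
clock: 8.2
position: [624.1, 164.9, 60.0]
tcp_rot: [3.14, -0.0, 1.57]
force: [-0.4, -0.4, -3.7]
opening: 57.3
```

Emit:
{"api": "carry_out", "payload": {
  "deltas": [
    [0,0,2,0],
    [0,0,4,0],
    [0,0,5,0],
    [0,0,5,0]
  ]
}}

```text
clock: 8.7
position: [623.8, 164.6, 55.5]
tcp_rot: [3.141, -0.001, 1.569]
force: [-3.3, 0.2, 5.7]
opening: 56.8
```

Emit:
{"api": "carry_out", "payload": {
  "deltas": [
    [0,0,-0.5,0],
    [0,0,-0.5,0],
    [0,0,-0.5,0],
    [0,0,-0.5,0]
  ],
  "jaw": 87.8
}}

```text
clock: 9.2
position: [623.5, 164.9, 54.7]
tcp_rot: [3.142, -0.0, 1.57]
force: [-0.5, 0.5, -0.5]
opening: 87.5
```

Emit:
{"api": "carry_out", "payload": {
  "deltas": [
    [0,0,-15,0],
    [0,0,-50,0],
    [0,0,-100,0],
    [0,0,-125,0],
    [0,0,-125,0]
  ]
}}

```text
clock: 9.82
position: [625.1, 164.9, 182.8]
tcp_rot: [3.137, -0.002, 1.569]
force: [-0.9, 0.0, -0.8]
opening: 87.9
```

```bash
python3 - <<'E'
from h import *
s=ctrl.sense();print(s["position"],s["tcp_rot"],s["force"],s["opening"],s["joint_pos"],s["clock"])
c=cam("wrist","w7")
quad(c,[(121,266),(121,270),(8,266),(8,270)],92)
E
```

```text
[625.12978537 164.92685184 182.84757781] [ 3.13685749e+00 -2.04058038e-03  1.56947649e+00] [-0.85424164  0.0429189  -0.75158326] 87.87455848766388 [-0.85137555  0.51803651  0.70995972  1.67971438 -0.37596541  1.07925993
 -0.02884885] 9.825
[445.8 113.5  92. ] len [3.7, 95.2, 3.7, 96.3] ang [-96.3, 79.3, 2.0, -2.3]
```

View pics/w7.png

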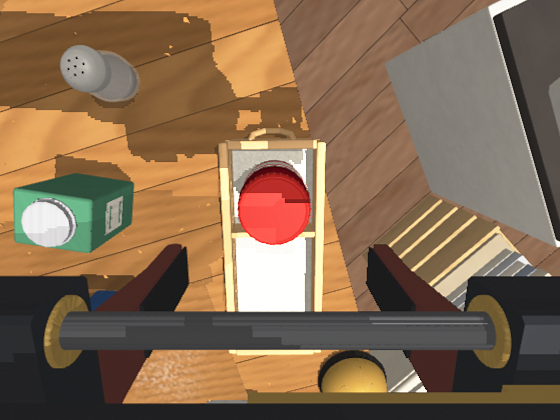

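Emit:
{"api": "carry_out", "payload": {
  "deltas": [
    [0,-50,0,0.05],
    [-4,-105,0,0.1],
    [-8,-150,0,0.148],
    [-11,-182,0,0.148],
    [-11,-182,20,0.148],
    [-11,-182,30,0.148]
  ]
}}

```text
clock: 10.62
position: [440.1, 153.9, 148.4]
tcp_rot: [-3.14, 0.001, 1.422]
force: [-0.1, 0.2, -0.9]
opening: 87.9
```

```bash
python3 - <<'E'
from h import *
s=ctrl.sense();print(s["position"],s["tcp_rot"],s["force"],s["opening"],s["clock"])
c=cam("wrist","w8"); import pickle; pickle.dump(c,open("w8.pkl","wb"))
E
```

```text
[440.06841876 153.91938315 148.43354017] [-3.13976270e+00  1.14872617e-03  1.42249510e+00] [-0.12803444  0.22792769 -0.85019196] 87.88850352318919 10.625
```

View pics/w8.png

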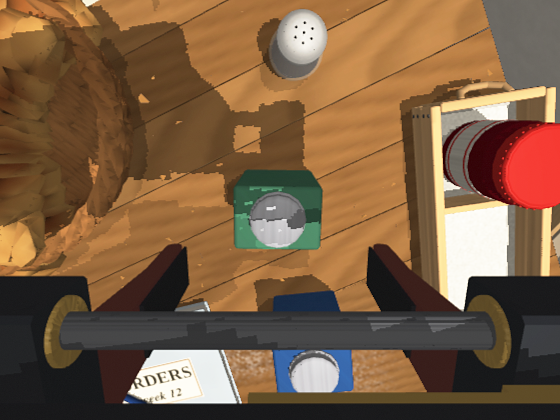

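```bash
python3 - <<'E'
from h import *
import pickle; c=pickle.load(open("w8.pkl","rb"))
quad(c,[(234,186),(322,187),(320,250),(234,248)],92)
print(ray(c,277,220,102), "basket", ray(c,135,190,100),ray(c,100,240,100))
im=cv2.imread("pics/w8.png"); cv2.imwrite("pics/z8.png",cv2.resize(im[160:265,215:345],None,fx=5,fy=5,interpolation=cv2.INTER_CUBIC))
E
```

```text
[441.1 154.8  92. ] len [61.9, 47.0, 63.4, 46.2] ang [-9.1, -9.8, 79.8, 81.6]
[441.01933916 156.48345585 102.        ] basket [348.10644654 191.17655312 100.        ] [314.65546688 159.74950318 100.        ]
```

View pics/z8.png

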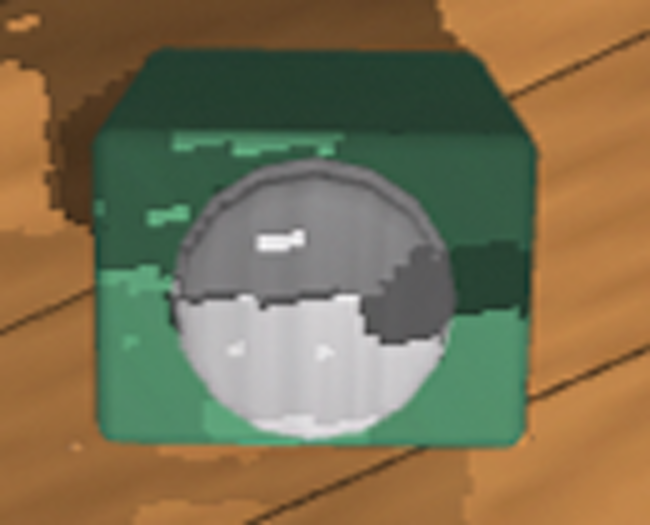

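```bash
python3 - <<'E'
from h import *
c=viewer.camera("scene"); cv2.imwrite("pics/s8.png",cv2.resize(c["img"][150:290,60:300][:,:,::-1],None,fx=3.3,fy=3.3))
c=viewer.camera("top"); cv2.imwrite("pics/t8.png",cv2.resize(c["img"][180:320,130:300][:,:,::-1],None,fx=4,fy=4))
E
```

View pics/s8.png

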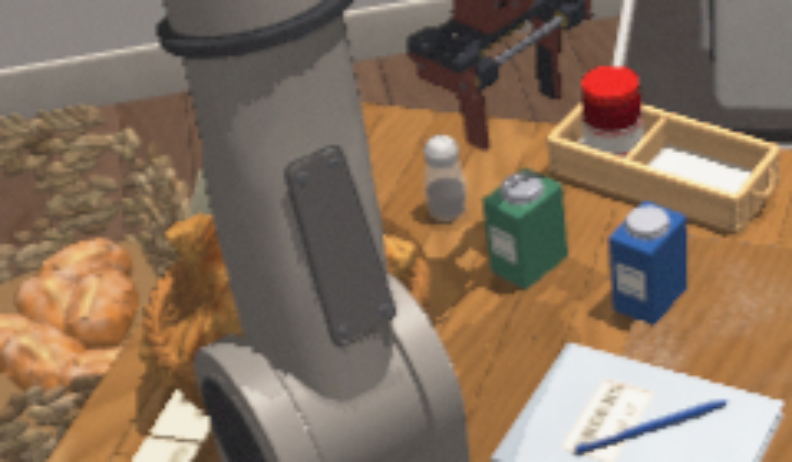

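View pics/t8.png

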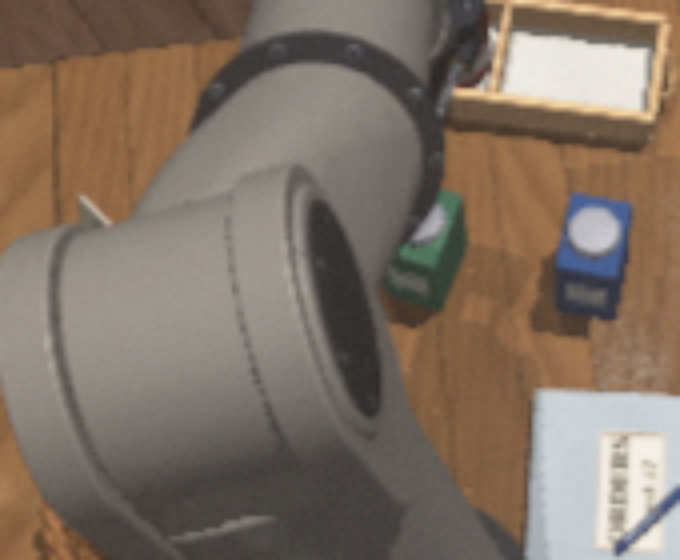

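```bash
python3 - <<'E'
from h import *
import pickle; w=pickle.load(open("w8.pkl","rb")); t=cam("top"); s=cam("scene")
for z in (40,60,80,100,120):
    print(z,ray(w,145,150,z).round(),ray(w,120,230,z).round(),ray(t,222,280,z).round(),ray(t,218,265,z).round(),ray(s,188,228,z).round())
E
```

```text
40 [339. 215.  40.] [300. 151.  40.] [312. 171.  40.] [357. 193.  40.] [364. 219.  40.]
60 [346. 216.  60.] [310. 155.  60.] [306. 168.  60.] [350. 189.  60.] [346. 203.  60.]
80 [354. 216.  80.] [320. 160.  80.] [300. 165.  80.] [343. 186.  80.] [329. 188.  80.]
100 [361. 216. 100.] [331. 165. 100.] [293. 162. 100.] [336. 182. 100.] [311. 172. 100.]
120 [369. 217. 120.] [341. 170. 120.] [287. 158. 120.] [329. 179. 120.] [293. 157. 120.]
```

Emit:
{"api": "carry_out", "payload": {
  "deltas": [
    [1,1,15,0.01],
    [1,1,50,0.01],
    [1,1,80,0.01],
    [1,1,98,0.01],
    [1,1,98,0.01]
  ]
}}

```text
clock: 11.5
position: [441.6, 154.0, 50.2]
tcp_rot: [-3.139, 0.003, 1.411]
force: [0.3, -0.3, 0.6]
opening: 88.1
```

Emit:
{"api": "carry_out", "payload": {
  "deltas": [
    [0,0,0,0],
    [0,0,0,0],
    [0,0,0,0],
    [0,0,0,0]
  ],
  "jaw": 50
}}

```text
clock: 12.0
position: [442.5, 155.3, 52.2]
tcp_rot: [-3.141, -0.001, 1.412]
force: [-3.3, -0.1, 6.9]
opening: 63.6
```

Emit:
{"api": "carry_out", "payload": {
  "deltas": [
    [0,0,-20,0],
    [0,0,-70,0],
    [-10,20,-118,-0.05],
    [-35,70,-118,-0.1],
    [-60,120,-118,-0.159],
    [-82,170,-118,-0.159],
    [-96,199,-118,-0.159],
    [-96,199,-118,-0.159]
  ]
}}

```text
clock: 13.0
position: [625.0, 25.9, 169.2]
tcp_rot: [3.141, 0.002, 1.567]
force: [-0.2, -0.7, -3.5]
opening: 63.9
```

```bash
python3 - <<'E'
from h import *
s=ctrl.sense();print(s["position"],s["tcp_rot"],s["force"],s["opening"],s["clock"])
c=cam("wrist","w9"); import pickle; pickle.dump(c,open("w9.pkl","wb"))
s=ctrl.sense();print(s["position"],s["tcp_rot"])
E
```

```text
[624.97594234  25.8668027  169.22635964] [3.14117086e+00 2.23372696e-03 1.56735714e+00] [-0.2004052  -0.69364657 -3.50414834] 63.881931914924294 13.0
[623.68811171  27.52205084 169.01848372] [-3.14056483e+00  9.23846410e-04  1.56893604e+00]
```

View pics/w9.png

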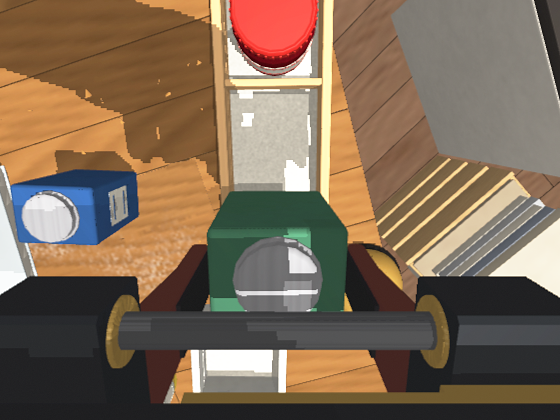

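```bash
python3 - <<'E'
from h import *
c=cam("wrist"); s=ctrl.sense();print(s["position"])
z=s["position"][2]-50
print("green front edge",ray(c,209,229,z+92),ray(c,346,229,z+92),"lid",ray(c,279,276,z+102))
print("divider",ray(c,277,83,42),"crate L/R outer", ray(c,212,60,45),ray(c,333,60,45),ray(c,217,170,45),ray(c,331,170,45))
E
```

```text
[623.00471241  28.67678743 169.00212706]
green front edge [594.88103393  50.67568753 211.00212706] [654.59831714  50.63719259 211.00212706] lid [625.37326797  33.03837916 221.00212706]
divider [624.2748734  127.46682979  42.        ] crate L/R outer [570.86215165 145.07396842  45.        ] [670.31919142 144.92756888  45.        ] [571.01372697  54.53368029  45.        ] [672.01774154  54.43712326  45.        ]
```

Emit:
{"api": "carry_out", "payload": {
  "deltas": [
    [1,-1,15,0],
    [1,-1,55,0],
    [1,-1,85,0],
    [1,-1,100,0],
    [1,-1,106,0],
    [1,-1,107,0],
    [1,-1,107,0]
  ]
}}

```text
clock: 13.98
position: [623.6, 29.6, 63.7]
tcp_rot: [3.14, -0.0, 1.571]
force: [-1.0, -0.1, -3.1]
opening: 63.8
```

Emit:
{"api": "carry_out", "payload": {
  "deltas": [
    [0,0,1,0],
    [0,0,2,0],
    [0,0,3,0],
    [0,0,3,0]
  ]
}}

```text
clock: 14.48
position: [623.0, 29.6, 60.3]
tcp_rot: [3.141, -0.0, 1.571]
force: [-2.0, 0.4, 3.8]
opening: 63.9
```

Contact with the crate floor: the vertical force went from −3 to +4 N. Releasing.

Emit:
{"api": "carry_out", "payload": {
  "deltas": [
    [0,0,0.5,0],
    [0,0,0.5,0],
    [0,0,0.5,0],
    [0,0,0,0]
  ],
  "jaw": 87.8
}}

```text
clock: 14.98
position: [622.9, 29.6, 59.7]
tcp_rot: [3.142, 0.0, 1.571]
force: [-0.2, 0.1, -0.9]
opening: 87.5
```

Emit:
{"api": "carry_out", "payload": {
  "deltas": [
    [0,0,-15,0],
    [0,0,-50,0],
    [0,0,-100,0],
    [0,0,-110,0],
    [0,0,-110,0]
  ]
}}

```text
clock: 15.6
position: [623.2, 29.7, 170.6]
tcp_rot: [3.14, -0.001, 1.571]
force: [0.8, 0.4, -0.2]
opening: 87.6
```

```bash
python3 - <<'E'
from h import *
s=ctrl.sense();print(s["position"],s["tcp_rot"],s["force"],s["clock"])
c=cam("wrist","w10"); import pickle; pickle.dump(c,open("w10.pkl","wb"))
E
```

```text
[623.22950655  29.72334954 170.63065983] [ 3.13998703e+00 -7.39625915e-04  1.57093868e+00] [ 0.77459605  0.38988402 -0.16144582] 15.6
```

View pics/w10.png

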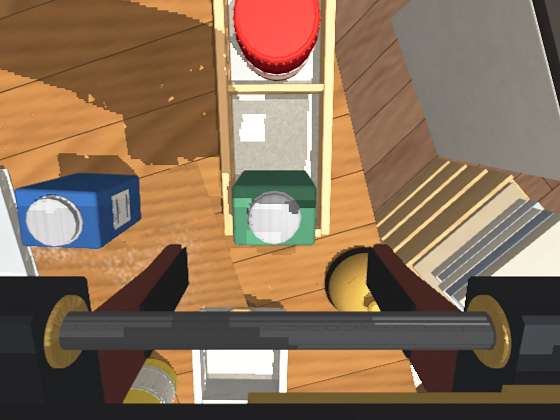

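Green stands upright in the long bay at the end-wall side (275,215), with the jam in the short bay. Next is the blue caddy.

Emit:
{"api": "carry_out", "payload": {
  "deltas": [
    [0,-50,0,0.02],
    [-2,-100,0,0.02],
    [-5,-145,0,0.02],
    [-6,-170,10,0.02],
    [-6,-170,20,0.02],
    [-6,-170,20,0.02]
  ]
}}

```text
clock: 16.4
position: [452.9, 23.7, 148.9]
tcp_rot: [-3.14, 0.001, 1.551]
force: [-0.8, -0.8, 0.4]
opening: 87.7
```

```bash
python3 - <<'E'
from h import *
s=ctrl.sense();print(s["position"],s["tcp_rot"],s["force"],s["clock"])
c=cam("wrist","w11"); import pickle; pickle.dump(c,open("w11.pkl","wb"))
im=cv2.imread("pics/w11.png"); cv2.imwrite("pics/z11.png",cv2.resize(im[150:275,205:355],None,fx=4,fy=4,interpolation=cv2.INTER_CUBIC))
E
```

```text
[452.89180404  23.67313976 148.85616218] [-3.14034412e+00  1.38349004e-03  1.55128295e+00] [-0.75160683 -0.81819553  0.39646294] 16.4
```

View pics/z11.png

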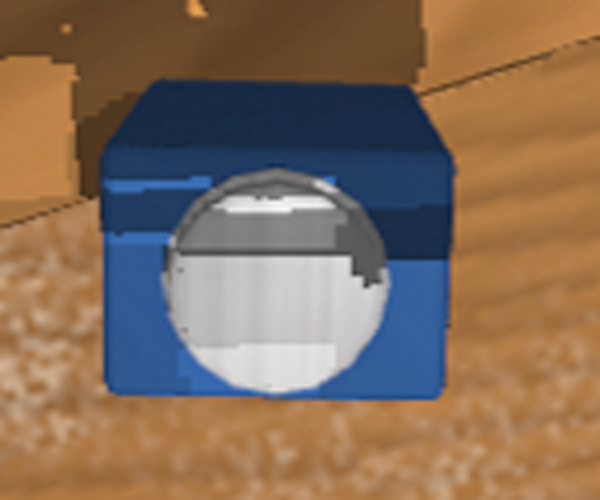

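```bash
python3 - <<'E'
from h import *
import pickle; c=pickle.load(open("w11.pkl","rb"))
quad(c,[(102,148),(453,154),(446,400),(105,395)],92,(205,150),4)
E
```

```text
[451.4  23.9  92. ] len [61.9, 46.1, 62.9, 46.2] ang [-2.1, -1.9, 87.7, 89.0]
```

Turn a further 0.016 rad, shift −1.5 mm in tool y, and go down to z 50.

Emit:
{"api": "carry_out", "payload": {
  "deltas": [
    [0,-1.5,15,0.016],
    [0,-1.5,50,0.016],
    [0,-1.5,80,0.016],
    [0,-1.5,98,0.016],
    [0,-1.5,98,0.016]
  ]
}}

```text
clock: 17.08
position: [450.4, 22.7, 50.1]
tcp_rot: [-3.138, 0.002, 1.533]
force: [-0.2, -0.2, -0.3]
opening: 87.6
```

Emit:
{"api": "carry_out", "payload": {
  "deltas": [
    [0,0,0,0],
    [0,0,0,0],
    [0,0,0,0],
    [0,0,0,0]
  ],
  "jaw": 50
}}

```text
clock: 17.58
position: [451.6, 23.9, 52.2]
tcp_rot: [3.141, -0.001, 1.535]
force: [-1.7, 0.5, 5.5]
opening: 63.7
```

Emit:
{"api": "carry_out", "payload": {
  "deltas": [
    [0,0,-20,0],
    [0,0,-70,0],
    [10,20,-118,-0.036],
    [25,65,-118,-0.036],
    [45,110,-118,-0.036],
    [60,150,-118,-0.036],
    [68,169,-118,-0.036],
    [68,169,-118,-0.036]
  ]
}}

```text
clock: 18.58
position: [623.2, 86.1, 168.9]
tcp_rot: [-3.141, 0.001, 1.572]
force: [0.2, -0.6, -2.7]
opening: 63.8
```

```bash
python3 - <<'E'
from h import *
c=cam("wrist","w12")
for i in range(3):
    cam("wrist"); s=ctrl.sense();print(s["position"],s["tcp_rot"],s["force"],s["clock"])
E
```

```text
[621.68101158  84.92942819 169.20039483] [-3.14015139e+00  5.34350233e-04  1.57028759e+00] [-0.11515085 -0.51747408 -1.81024175] 18.675
[621.51049824  84.81334352 169.4218805 ] [-3.14031854e+00  1.31984677e-04  1.56996683e+00] [ 0.43612952 -0.17787438 -2.70853182] 18.725
[621.57938442  84.90028823 169.63823467] [-3.14064131e+00 -2.15309554e-04  1.56994780e+00] [-0.14612356 -0.85327387 -1.47124466] 18.775
```

View pics/w12.png

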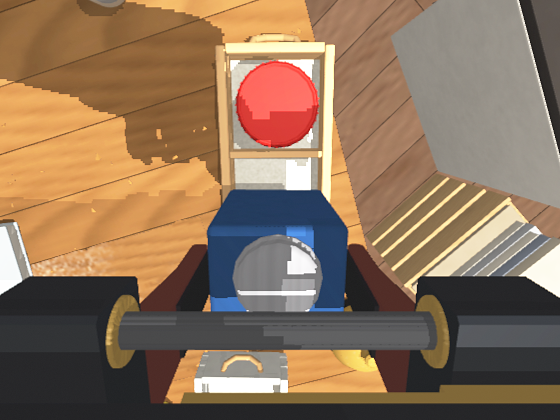

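Emit:
{"api": "carry_out", "payload": {
  "deltas": [
    [1,1.5,15,0],
    [1,1.5,55,0],
    [1,1.5,85,0],
    [1,1.5,100,0],
    [1,1.5,106,0],
    [1,1.5,108,0],
    [1,1.5,108,0]
  ]
}}

```text
clock: 19.65
position: [624.9, 86.5, 62.5]
tcp_rot: [3.14, -0.0, 1.571]
force: [-0.0, 0.3, -2.5]
opening: 63.7
```

Emit:
{"api": "carry_out", "payload": {
  "deltas": [
    [0,0,1,0],
    [0,0,2,0],
    [0,0,2.5,0],
    [0,0,2.5,0]
  ]
}}

```text
clock: 20.15
position: [624.6, 86.6, 60.3]
tcp_rot: [3.141, -0.001, 1.571]
force: [-3.8, 0.1, 5.8]
opening: 63.6
```

Emit:
{"api": "carry_out", "payload": {
  "deltas": [
    [-1,-0.5,-0.5,0],
    [-3,-1.2,-0.5,0],
    [-5,-1.6,-0.5,0],
    [-7,-1.6,-0.5,0],
    [-8,-1.6,-0.5,0],
    [-8,-1.6,-0.5,0]
  ]
}}

```text
clock: 20.9
position: [623.2, 78.9, 60.3]
tcp_rot: [3.14, -0.001, 1.571]
force: [0.2, 2.9, 6.7]
opening: 63.8
```

Emit:
{"api": "carry_out", "payload": {
  "deltas": [
    [-1,0,0,0],
    [-2,0,0,0],
    [-3,0,0,0],
    [-3,0,0,0]
  ]
}}

```text
clock: 21.4
position: [623.0, 76.2, 60.3]
tcp_rot: [3.141, -0.001, 1.571]
force: [0.2, 3.4, 6.5]
opening: 63.4
```

Emit:
{"api": "carry_out", "payload": {
  "deltas": [
    [-1,0,0,0],
    [-2,0,0,0],
    [-2,0,0,0],
    [-2,0,0,0]
  ]
}}

```text
clock: 21.9
position: [623.1, 75.4, 60.4]
tcp_rot: [3.141, -0.003, 1.572]
force: [-1.2, 5.1, 9.0]
opening: 63.6
```

```bash
python3 - <<'E'
from h import *
c=cam("wrist","w13"); s=ctrl.sense();print(s["position"],s["tcp_rot"],s["force"],s["clock"])
E
```

```text
[623.01307728  75.37464242  60.42000895] [ 3.14105893e+00 -2.64493029e-03  1.57195375e+00] [-1.81503711  5.63986276  7.81304356] 21.95
```

View pics/w13.png

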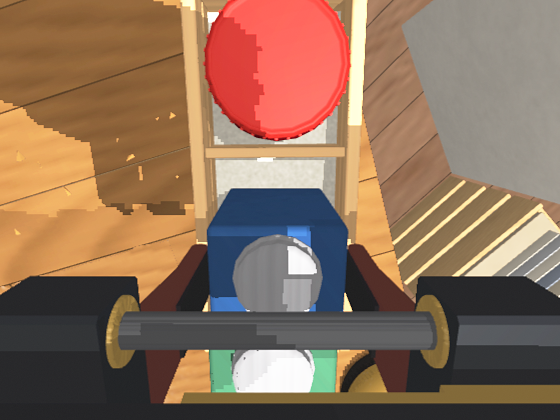

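Emit:
{"api": "carry_out", "payload": {
  "deltas": [
    [-1,0,-0.5,0],
    [-2,0,-0.5,0],
    [-2,0,-0.5,0]
  ]
}}

```text
clock: 22.32
position: [622.7, 73.6, 60.4]
tcp_rot: [-3.142, -0.003, 1.572]
force: [-0.7, 7.0, 6.1]
opening: 63.8
```

Emit:
{"api": "carry_out", "payload": {
  "deltas": [
    [-1,0,-0.3,0],
    [-2,0,-0.3,0],
    [-2,0,-0.3,0]
  ]
}}

```text
clock: 22.7
position: [622.6, 73.5, 60.5]
tcp_rot: [-3.141, -0.004, 1.574]
force: [-0.7, 10.7, 4.6]
opening: 63.8
```

Emit:
{"api": "carry_out", "payload": {
  "deltas": [
    [0,0,0,0],
    [0,0,0,0],
    [0,0,0,0],
    [0,0,0,0]
  ],
  "jaw": 87.8
}}

```text
clock: 23.2
position: [622.4, 68.8, 60.4]
tcp_rot: [-3.141, 0.001, 1.57]
force: [0.3, 0.2, -0.9]
opening: 87.8
```

Emit:
{"api": "carry_out", "payload": {
  "deltas": [
    [-10,0,0,0],
    [-22,0,0,0],
    [-22,0,0,0],
    [-22,0,0,0]
  ]
}}

```text
clock: 23.7
position: [622.6, 47.4, 60.6]
tcp_rot: [3.142, -0.0, 1.57]
force: [0.6, 0.9, -0.4]
opening: 87.8
```

Emit:
{"api": "carry_out", "payload": {
  "deltas": [
    [1,0,0,0],
    [2,0,0,0],
    [2,0,0,0],
    [2,0,0,0],
    [2,0,0,0]
  ],
  "jaw": 50
}}

```text
clock: 24.32
position: [622.1, 50.0, 60.4]
tcp_rot: [-3.141, -0.001, 1.571]
force: [-2.9, 1.7, 1.5]
opening: 63.6
```

Emit:
{"api": "carry_out", "payload": {
  "deltas": [
    [0,0,0,0],
    [0,0,0,0],
    [0,0,0,0],
    [0,0,0,0]
  ],
  "jaw": 87.8
}}

```text
clock: 24.82
position: [622.8, 49.3, 60.6]
tcp_rot: [3.141, 0.0, 1.571]
force: [0.6, -0.1, 0.2]
opening: 87.8
```

Emit:
{"api": "carry_out", "payload": {
  "deltas": [
    [0,0,-20,0],
    [0,0,-60,0],
    [-20,0,-110,0],
    [-40,0,-150,0],
    [-40,0,-150,0]
  ]
}}

```text
clock: 25.45
position: [624.8, 6.5, 215.6]
tcp_rot: [3.134, -0.0, 1.567]
force: [-0.3, -0.4, -0.1]
opening: 87.8
```

```bash
python3 - <<'E'
from h import *
c=cam("wrist","w14"); s=ctrl.sense();print(s["position"],s["tcp_rot"],s["force"],s["clock"])
import pickle; pickle.dump(c,open("w14.pkl","wb"))
im=c["img"][:,:,::-1]; cv2.imwrite("pics/z14.png",cv2.resize(im[60:270,190:360],None,fx=3.5,fy=2.8,interpolation=cv2.INTER_CUBIC))
E
```

```text
[623.56450564   8.45682337 213.04006098] [ 3.13764210e+00 -1.00959819e-03  1.56900882e+00] [ 0.20742143  1.41142541 -0.29010125] 25.5
```

View pics/w14.png

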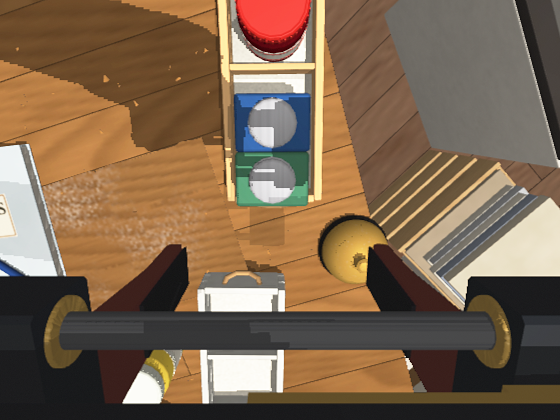

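View pics/z14.png

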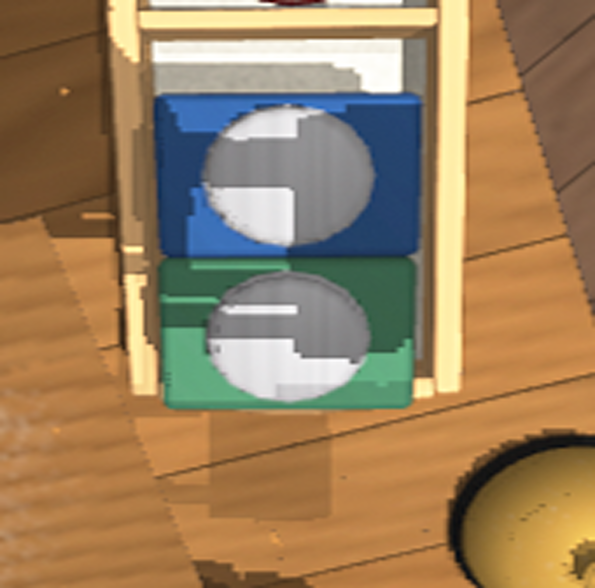

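Both caddies are in the long bay with faces together: seam at z14 row 258, left edges at 160/160 px, right edges at 418/415 px with perspective taper. Next is the honey.

Emit:
{"api": "carry_out", "payload": {
  "deltas": [
    [-50,-25,0,0],
    [-105,-50,0,0],
    [-160,-75,0,0],
    [-215,-100,0,0],
    [-265,-120,0,0],
    [-310,-140,0,0],
    [-343,-148,20,0],
    [-343,-148,60,0]
  ]
}}

```text
clock: 26.5
position: [474.0, -336.4, 150.5]
tcp_rot: [3.14, 0.002, 1.567]
force: [0.9, 0.6, -0.9]
opening: 87.5
```

```bash
python3 - <<'E'
from h import *
c=cam("wrist","w15"); s=ctrl.sense();print(s["position"],s["tcp_rot"],s["force"],s["joint_pos"],s["clock"])
import pickle; pickle.dump(c,open("w15.pkl","wb"))
E
```

```text
[ 471.62255236 -331.9376356   144.57537459] [-3.1351403  -0.00319154  1.56937791] [-1.99740367  1.73695829 -3.46737203] [-0.11562702  0.48681647  0.83527091  1.87951697 -0.43107221  0.97368431
  0.91222631] 26.55
```

View pics/w15.png

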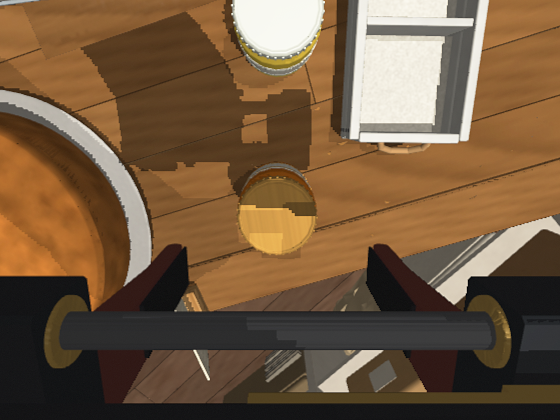

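```bash
python3 - <<'E'
from h import *
import pickle; c=pickle.load(open("w15.pkl","rb"))
print("honey",ray(c,277,216,95).round(1),ray(c,277,255,95).round(1))
for p in [(195,283),(210,380),(207,345)]: print([ray(c,*p,z).round(0) for z in (0,40,80)])
c=cam("wrist"); s=ctrl.sense();print(s["position"],s["tcp_rot"]); 
hsv=cv2.cvtColor(c["img"],cv2.COLOR_RGB2HSV); print("again honey",ray(c,277,216,95))
cv2.imwrite("pics/w16.png",c["img"][:,:,::-1])
t=cam("top"); print("topview card",ray(t,437,290,40),ray(t,423,295,40),ray(t,450,283,40))
E
```

```text
honey [ 474.7 -333.4   95. ] [ 474.6 -363.1   95. ]
[array([ 389., -431.,    0.]), array([ 399., -412.,   40.]), array([ 409., -393.,   80.])]
[array([ 398., -550.,    0.]), array([ 407., -517.,   40.]), array([ 416., -484.,   80.])]
[array([ 397., -505.,    0.]), array([ 407., -477.,   40.]), array([ 416., -449.,   80.])]
[ 471.98111265 -331.08690053  146.37381811] [-3.13423941 -0.00408862  1.57043411]
again honey [ 471.96740041 -327.14888728   95.        ]
topview card [ 379.3559972  -461.61583139   40.        ] [ 357.69115392 -421.07432843   40.        ] [ 407.02821328 -499.6214108    40.        ]
```

View pics/w16.png

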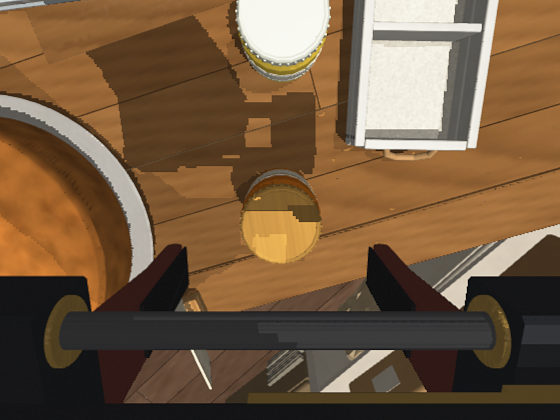

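Emit:
{"api": "carry_out", "payload": {
  "deltas": [
    [1,0,15,0],
    [1,0,50,0],
    [1,0,80,0],
    [1,0,98,0],
    [1,0,102,0],
    [1,0,102,0]
  ]
}}

```text
clock: 27.4
position: [475.1, -332.9, 49.2]
tcp_rot: [3.141, 0.001, 1.571]
force: [0.4, -0.1, 0.6]
opening: 88.0
```

Emit:
{"api": "carry_out", "payload": {
  "deltas": [
    [0,0,2,0],
    [0,0,2,0],
    [0,0,2,0],
    [0,0,2,0],
    [0,0,2,0]
  ],
  "jaw": 50
}}

```text
clock: 28.02
position: [474.4, -332.7, 46.8]
tcp_rot: [3.142, 0.0, 1.57]
force: [-1.7, 0.8, 3.2]
opening: 57.1
```

Emit:
{"api": "carry_out", "payload": {
  "deltas": [
    [0,0,-15,0],
    [0,0,-60,0],
    [15,15,-105,0],
    [45,50,-115,0],
    [75,85,-115,0],
    [95,109,-115,0],
    [95,109,-115,0],
    [95,109,-115,0]
  ]
}}

```text
clock: 29.02
position: [582.7, -238.2, 161.8]
tcp_rot: [-3.141, 0.001, 1.57]
force: [-0.4, 0.6, -2.5]
opening: 57.0
```

```bash
python3 - <<'E'
from h import *
c=cam("wrist","w17"); s=ctrl.sense();print(s["position"],s["tcp_rot"],s["force"],s["opening"],s["clock"])
import pickle; pickle.dump(c,open("w17.pkl","wb"))
E
```

```text
[ 582.41212003 -238.71676613  161.82270461] [-3.14110743e+00  4.94118448e-04  1.56886837e+00] [-0.47256844  0.03538163 -2.16086718] 56.847589649474166 29.075
```

View pics/w17.png

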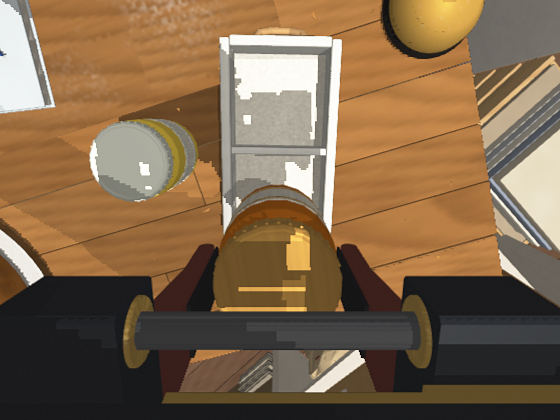

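```bash
python3 - <<'E'
from h import *
import pickle; c=pickle.load(open("w17.pkl","rb"))
for p,z in [((220,37),45),((341,40),45),((278,151),42),((223,190),45),((333,195),45)]: print(p,ray(c,*p,z).round(1))
s=ctrl.sense()["position"][2]-46.8
for p in [(214,275),(343,275),(278,220)]: print("lid",ray(c,*p,s+95).round(1))
E
```

```text
(220, 37) [ 538.2 -104.9   45. ]
(341, 40) [ 634.  -107.1   45. ]
(278, 151) [ 584.1 -194.2   42. ]
(223, 190) [ 535.8 -227.8   45. ]
(333, 195) [ 632.6 -232.3   45. ]
lid [ 556.3 -234.   210. ]
lid [ 612.1 -233.9  210. ]
lid [ 584.  -209.3  210. ]
```

Emit:
{"api": "carry_out", "payload": {
  "deltas": [
    [0,0,15,0],
    [0,0,50,0],
    [0,0,80,0],
    [0,0,96,0],
    [0,0,102,0],
    [0,0,104,0],
    [0,0,104,0]
  ]
}}

```text
clock: 29.95
position: [584.1, -237.9, 58.3]
tcp_rot: [3.14, 0.0, 1.571]
force: [0.9, 0.5, -1.7]
opening: 56.8
```

Emit:
{"api": "carry_out", "payload": {
  "deltas": [
    [0,0,1,0],
    [0,0,2,0],
    [0,0,3,0],
    [0,0,3,0]
  ]
}}

```text
clock: 30.45
position: [583.7, -237.6, 54.8]
tcp_rot: [3.141, -0.0, 1.571]
force: [-0.5, -0.3, 0.5]
opening: 57.3
```

Emit:
{"api": "carry_out", "payload": {
  "deltas": [
    [0,0,1,0],
    [0,0,1,0]
  ]
}}

```text
clock: 30.7
position: [583.8, -237.7, 54.8]
tcp_rot: [3.141, -0.001, 1.571]
force: [-3.8, 2.4, 9.1]
opening: 57.0
```

Emit:
{"api": "carry_out", "payload": {
  "deltas": [
    [0,0,0,0],
    [0,0,0,0],
    [0,0,0,0],
    [0,0,0,0]
  ],
  "jaw": 87.8
}}

```text
clock: 31.2
position: [583.6, -237.5, 53.4]
tcp_rot: [-3.141, 0.0, 1.571]
force: [0.2, -0.5, -0.1]
opening: 87.5
```

Emit:
{"api": "carry_out", "payload": {
  "deltas": [
    [0,0,-15,0],
    [0,0,-50,0],
    [0,0,-95,0],
    [10,-40,-100,0],
    [25,-80,-100,0],
    [37,-107,-100,0],
    [37,-107,-100,0],
    [37,-107,-100,0]
  ]
}}

```text
clock: 32.2
position: [478.0, -200.8, 154.4]
tcp_rot: [3.14, 0.0, 1.571]
force: [0.7, -1.0, 0.2]
opening: 87.7
```

```bash
python3 - <<'E'
from h import *
c=cam("wrist","w18"); s=ctrl.sense();print(s["position"],s["tcp_rot"],s["force"],s["clock"])
import pickle; pickle.dump(c,open("w18.pkl","wb"))
E
```

```text
[ 478.00445402 -200.97881839  154.17859415] [3.14003034e+00 7.97089859e-04 1.57115573e+00] [-0.20417883 -0.17630171  0.52909156] 32.25
```

View pics/w18.png

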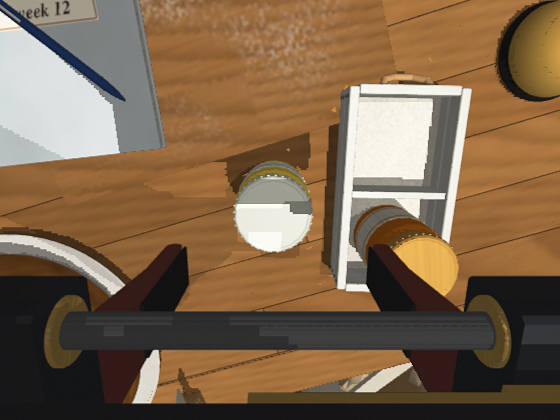

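```bash
python3 - <<'E'
from h import *
import pickle; c=pickle.load(open("w18.pkl","rb"))
print("curd",ray(c,273,212,95).round(1),ray(c,273,251,95).round(1)); print("crate",ray(c,338,210,45))
print("honey lid",ray(c,414,268,103).round(1))
E
```

```text
curd [ 475.8 -195.7   95. ] [ 475.8 -225.8   95. ]
crate [ 531.84093647 -206.59600658   45.        ]
honey lid [ 579.1 -235.9  103. ]
```

Emit:
{"api": "carry_out", "payload": {
  "deltas": [
    [4,-3,15,0],
    [4,-3,50,0],
    [4,-3,80,0],
    [4,-3,100,0],
    [4,-3,105,0],
    [4,-3,105,0]
  ],
  "jaw": 80
}}

```text
clock: 33.0
position: [473.4, -196.8, 48.2]
tcp_rot: [-3.141, 0.0, 1.57]
force: [-0.1, -1.1, 0.1]
opening: 79.7
```

Emit:
{"api": "carry_out", "payload": {
  "deltas": [
    [0,0,1,0],
    [0,0,1,0],
    [0,0,1,0],
    [0,0,1,0],
    [0,0,1,0]
  ],
  "jaw": 50
}}

```text
clock: 33.62
position: [474.3, -196.6, 48.0]
tcp_rot: [3.14, 0.0, 1.571]
force: [0.6, 1.2, 4.1]
opening: 57.2
```

Emit:
{"api": "carry_out", "payload": {
  "deltas": [
    [0,0,-15,0],
    [0,0,-60,0],
    [5,10,-105,0],
    [20,45,-115,0],
    [35,85,-115,0],
    [45,110.5,-115,0],
    [45,110.5,-115,0],
    [45,110.5,-115,0]
  ]
}}

```text
clock: 34.62
position: [582.5, -152.2, 162.4]
tcp_rot: [-3.14, 0.0, 1.57]
force: [-0.5, -0.3, -3.0]
opening: 57.2
```

```bash
python3 - <<'E'
from h import *
c=cam("wrist","w19"); s=ctrl.sense();print(s["position"],s["tcp_rot"],s["force"],s["opening"],s["clock"])
import pickle; pickle.dump(c,open("w19.pkl","wb"))
E
```

```text
[ 582.44915935 -152.34299873  162.48694122] [-3.14008249e+00  3.51860745e-05  1.56905611e+00] [-0.52127723  0.08120164 -2.34654081] 57.22004810483413 34.675
```

View pics/w19.png

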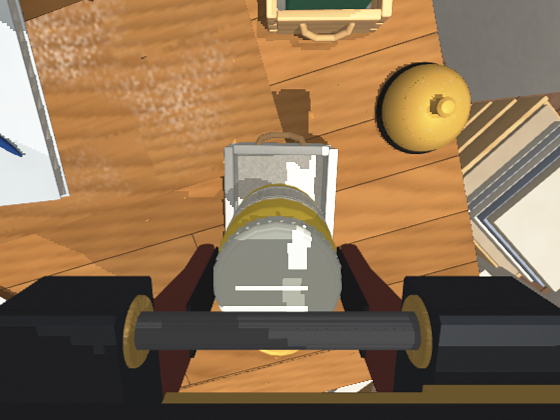

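Emit:
{"api": "carry_out", "payload": {
  "deltas": [
    [0,1.5,15,0],
    [0,1.5,50,0],
    [0,1.5,80,0],
    [0,1.5,96,0],
    [0,1.5,102,0],
    [0,1.5,104,0],
    [0,1.5,104,0]
  ]
}}

```text
clock: 35.55
position: [586.2, -151.7, 59.3]
tcp_rot: [3.14, 0.0, 1.571]
force: [0.4, 0.1, -3.6]
opening: 56.8
```

Emit:
{"api": "carry_out", "payload": {
  "deltas": [
    [0,0,1,0],
    [0,0,2,0],
    [0,0,3,0],
    [0,0,3,0]
  ]
}}

```text
clock: 36.05
position: [585.9, -151.6, 56.0]
tcp_rot: [3.141, -0.0, 1.571]
force: [-1.0, 0.9, 2.3]
opening: 57.1
```

Emit:
{"api": "carry_out", "payload": {
  "deltas": [
    [0,0,0.5,0],
    [0,0,0.5,0],
    [0,0,0.5,0],
    [0,0,0.5,0]
  ],
  "jaw": 87.8
}}

```text
clock: 36.55
position: [585.6, -151.6, 55.0]
tcp_rot: [-3.142, 0.0, 1.571]
force: [-0.2, -0.4, -0.0]
opening: 87.5
```

Emit:
{"api": "carry_out", "payload": {
  "deltas": [
    [0,0,-15,0],
    [0,0,-60,0],
    [0,0,-120,0],
    [20,-20,-160,0],
    [50,-40,-200,0],
    [90,-60,-220,0],
    [125,-70,-220,0],
    [125,-70,-220,0]
  ]
}}

```text
clock: 37.55
position: [515.3, -23.6, 275.8]
tcp_rot: [3.141, -0.003, 1.576]
force: [0.5, -0.4, -0.6]
opening: 88.1
```

```bash
python3 - <<'E'
from h import *
c=cam("wrist","w20"); s=ctrl.sense();print(s["position"],s["tcp_rot"],s["force"],s["opening"],s["clock"])
t=cam("scene"); cv2.imwrite("pics/s20.png",cv2.resize(t["img"][165:305,170:410][:,:,::-1],None,fx=3.3,fy=3.3,interpolation=cv2.INTER_CUBIC))
E
```

```text
[515.55769706 -25.64119679 275.74168313] [ 3.14074004e+00 -1.24260748e-03  1.57332650e+00] [ 0.82652481 -0.40734669 -0.43003927] 87.85219023008803 37.6
```

View pics/w20.png

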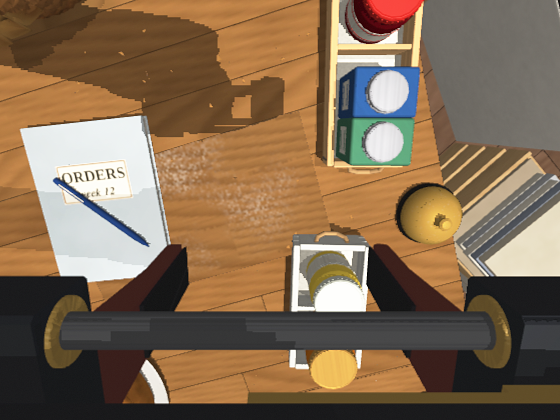

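View pics/s20.png

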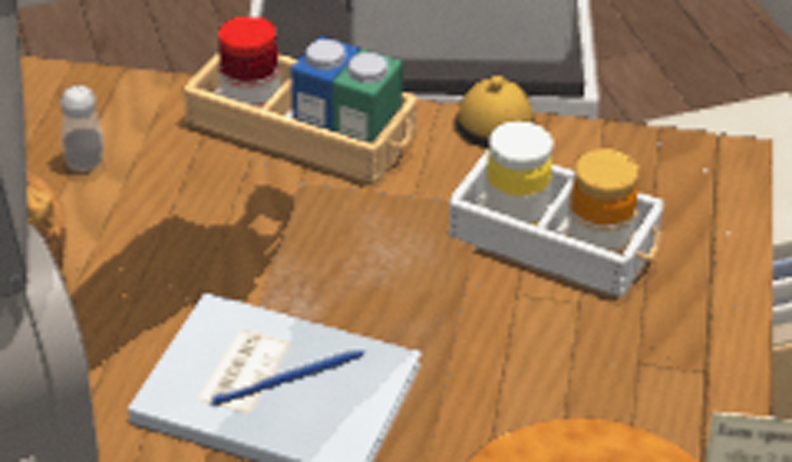

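All five items are in their bays. I'll take one closer look at the seam between the caddies.

Emit:
{"api": "carry_out", "payload": {
  "deltas": [
    [10,50,0,0],
    [25,100,20,0],
    [30,107,60,0],
    [30,107,110,0],
    [30,107,115,0],
    [30,107,115,0],
    [30,107,115,0]
  ]
}}

```text
clock: 38.52
position: [624.0, 2.7, 162.3]
tcp_rot: [3.138, -0.0, 1.57]
force: [-0.4, -0.2, 0.5]
opening: 87.8
```

```bash
python3 - <<'E'
from h import *
c=cam("wrist","w21"); s=ctrl.sense();print(s["position"],s["tcp_rot"],s["clock"])
import pickle; pickle.dump(c,open("w21.pkl","wb"))
cv2.imwrite("pics/z21.png",cv2.resize(c["img"][60:260,210:340][:,:,::-1],None,fx=5,fy=3,interpolation=cv2.INTER_CUBIC))
E
```

```text
[623.88891061   3.07237931 162.18955723] [ 3.13827673e+00 -5.72963875e-04  1.57044556e+00] 38.575
```

View pics/z21.png

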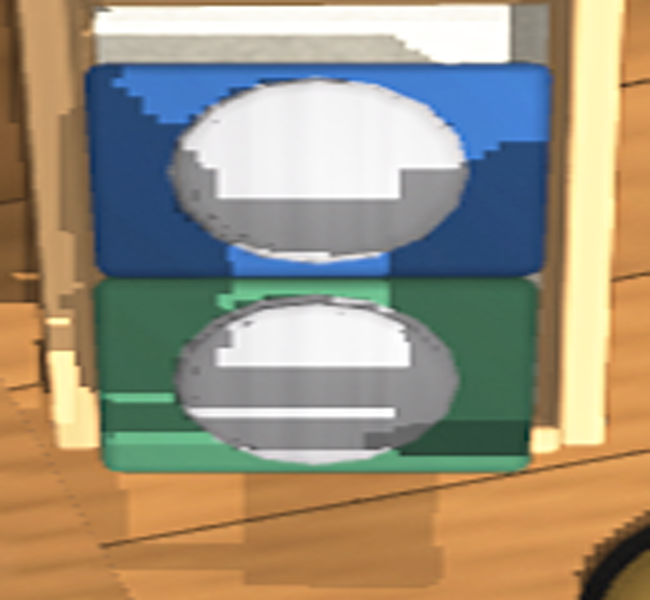

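View pics/w21.png

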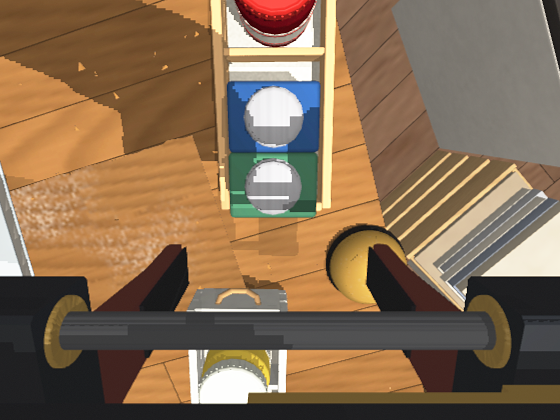

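```bash
python3 - <<'E'
from h import *
c=cam("wrist")
P=[ray(c,210+u/5,60+v/3,100).round(1)[:2] for u,v in [(96,268),(543,268),(96,285),(538,285)]]; print(P)
t=cam("top"); cv2.imwrite("pics/t21.png",cv2.resize(t["img"][150:290,130:430][:,:,::-1],None,fx=2.6,fy=2.6))
E
```

```text
[array([591.2,  52.8]), array([653.9,  52.8]), array([591.1,  48.8]), array([653.3,  48.8])]
```

View pics/t21.png

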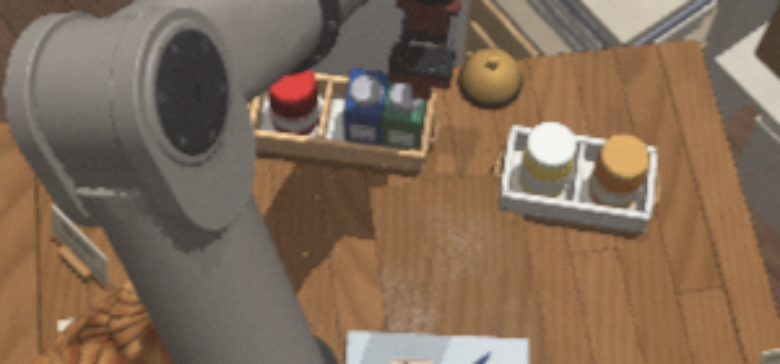

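At the seam the left edges agree to 0.1 mm and the right ones to 0.6 mm. The card and the bell stand where they were in this view, and the shaker did in the last scene view. The gripper is open and clear, so I'm handing in.

```bash
python3 - <<'E'
from h import *
s=ctrl.sense(); print(s["clock"],s["force"],s["opening"]); print(workorder.finish_job())
E
```

```text
38.675 [-0.51354913  0.84301296 -0.10017529] 87.67789055517035
the job is handed in; nothing more can be done
None
```

I packed both crates and handed the job in at 38.7 s, with the gripper open and clear of everything. No verdict was reported.

**Pine crate:** the jam is in the short bay. The green and blue caddies stand side by side in the long bay. I slid blue against green until the pair stopped at the end wall, at about 11 N. I then squeezed both across the seam to line up their edges.

**White crate:** the lemon curd is in the bay nearer the pine crate and the honey in the other. I lowered every item until the force showed it touching the crate floor, then released it.

**Last checks:**
- **Caddies:** the close view shows no visible gap. Left edges agree to 0.1 mm and right edges to about 0.6 mm, which is close to what one pixel can show.
- **Jars:** all three stand upright in their bays.
- **Bystanders:** the bell and price card look unmoved in the last top view. The arm hid the shaker there, but it was in its place in the scene view about 1 s earlier.

**Disagreement:** the gripper closed to about 57 mm on each jar, which matches the 58 mm lid better than the 62 mm glass. It may have held the jars by their lids, but none slipped.

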